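Build up the tube holder in a bead mill

TASK

The washed tube carrier is lying on its side on the draining stand: stand it up, then fit it flange down over the drive spigot at the bottom of the bead mill's open chamber, fully home and flush. Then set the clamping cap face down on top of it, over the spigot at the end of the carrier's column, also fully home. Lower both gently on to their seats, without dropping them, and leave the other things on the bench where they are.

Things in the scene. Friction and masses are not known exactly. Their poses are not given: they have to be found in the camera images.
- carrier: Tube carrier, loose, aluminium, 0.36 kg: round flange 120 mm wide, 12 mm thick, with 12 dark holes; on it a plain column 40 mm in diameter up to 72 mm from the face. Origin: centre of the flange's underside face; z along the column, face to spigot. It starts lying level, column on the stand's rails, axis 78 mm above the bench, flange hanging free past the rails' end. Stands safely on its flange.
- carrier_shoulder (a point): Centre of the flat shoulder ending the carrier's column, 72 mm from the face (axes as the carrier's). The cap's underside rests here. From it rises a spigot 24 mm in diameter, straight for 10 mm, tapering to 14 mm at its tip, 90 mm from the face. At the carrier's other end, in the flange's face, is a blind bore 31 mm in diameter, 22 mm deep. The carrier is round: any turn about z will do.
- cap: Clamping cap, loose, 0.17 kg: aluminium disc 96 mm wide and 10 mm thick, collar 44 mm in diameter up to 22 mm, ribbed black knob 29 to 31 mm in diameter from 22 to 62 mm above the underside. The underside has a blind bore 27 mm in diameter, 22 mm deep. Origin: centre of the underside face; z points out through the knob. It starts on the bench, face down, knob up (not the 216 mm clear chamber lid).
- cap_knob (a point): Top of the cap's knob, 62 mm from its underside on its axis.
- mill: Bead mill, fixed, left or right of the robot: white housing 250 x 250 mm, top 182 mm (steel rim ring 185 mm) above the bench; console 75 mm deep, 117 mm high on its -x side; two hinge eyes to 198 mm high at the +x edge. In its top an open round chamber 190 mm in diameter, floor 70 mm above the bench. Origin: on the bench under the chamber's axis; x from console to hinges.
- mill_seat (a point): Centre of the top face of the steel drive disc (68 mm wide) in the chamber, 80 mm above the bench, 105 mm below the rim ring, z up: the carrier's face rests here when home. From it rises the drive spigot, 28 mm in diameter, straight for 10 mm, then tapering to 16 mm at its tip 18 mm above the disc.
- stand: Draining stand, fixed: drip tray 190 x 170 x 12 mm; over it two parallel wire rails 7 mm thick, 24 mm apart, tops 61 mm above the bench, on legs splayed to 80 mm at the tray. Origin: on the bench under the tray's middle; x along the rails, which run from x = -30 to +26 mm. The carrier's flange face is at x = +45 mm and looks to +x; its spigot end points to -x.
- beaker: Bystander: empty glass beaker 74 mm wide, 95 mm tall. Origin under its middle.
- bottle: Bystander: amber bottle with a blue cap, 86 mm wide, 170 mm tall. Origin under its middle.
- tip_box: Bystander: blue tip box 85 x 122 x 68 mm. Origin under its middle.
Things that resemble listed ones, but are neither listed nor needed, are in the scene too. Leave any purple look-alike of the cap alone.

How it is judged:
By the outcome, as a careful person would: the job done as asked, in the order asked, and still so for the second after the job is handed in, with the robot touching nothing.
It also fails if it takes over 72 s, if anything falls off the work surface, if the arm or the gripper's body presses on something with over 40 N, if the wrist force passes 120 N, or if a joint passes its speed limit or range.

ROBOT

A 6-joint arm with a two-finger parallel gripper is mounted at the origin on the work surface. World frame = base frame: x ahead of the robot, y to its left, z up, the work surface at z = 0. Lengths are in mm, angles in rad, forces in N, time in s.
With the tool pointing down it reaches from about 275 to 750 mm from the base axis. Payload 10.2 kg.
Tool frame: the origin (TCP) lies at the very end of the fingers, on their centre line; the grasp point (between the pads) lies 19 mm behind it; y points along the fingers, x is the direction in which the jaws open and shut, and the axes are right-handed (so a half turn about y gives the same grasp; the last joint's range is limited). The gripper opens to 85 mm and grips with 20 to 120 N. Pads are 22 mm wide; open, the fingers measure 114 mm over their backs; the gripper's body (76 mm by 85 mm) begins 54 mm behind the grasp point. The pads swing forward as they close: fully open they stand 13 mm farther back than shut.
Start: joints at [-1.545, 0.313, 1.498, -0, 1.331, -0.223], TCP at [129.263, -508.844, 210.494] pointing down, gripper open.
Joint ranges: [-2.94, 2.94], [-0.97, 2.17], [0.19, 2.56], [-1.23, 4.37], [0.02, 3.11], [-2.88, 2.88]. Speed limits (rad/s): [2.39, 2.39, 3.01, 3.14, 3.14, 3.14].

INTERFACE

Orientations are given as a unit quaternion [w, x, y, z].
In Python, from rig import telemetry, imaging, ctrl gives the robot as it stands.
- The arm moves only by the shell command python3 -m handwheel 'ROWS' [FORCE]. ROWS is JSON, a list of rows, each an object with "delta_pos": the shift along the tool's x, y, z in cm, a list of three; "twist": the turn, a rotation vector about the tool's x, y, z in rad, a list of three; "jaw": the opening, from 0 (shut) to 1 (fully open). A call has exactly 10 rows; each row is the pose to reach, as a shift and turn from the pose commanded when the call began, along the tool's axes at that moment; what a row does not reach only later rows make up. A row lasts 1/12 s, in which the tool goes at most 41.7 mm and 7.16 degrees, less where a joint would pass 70% of its speed; a pose out of reach is approached as far as the arm can. A call with a gripper value outside its range is refused whole. The fingers move at their own pace and stop on an object; FORCE is the grip in N (left out, the last holds). Time passes only in rows, so rows that repeat a pose let the fingers close, or fill a call up. It gives the time, the measured TCP pose, the force and the opening at its end, in the units of the state.
- telemetry.sense(): the state, without advancing time (a new reading comes with each control period).
- imaging.capture(name): name is "scene" or "top" or "wrist"; returns a dict with "frame" (384x512x3 uint8, red, green, blue), "z_map" (384x512 float32, mm along the optical axis (not along the pixel's ray), 0 where there is no reading), "fx", "fy", "cx", "cy" (pixels), "D" ([k1, k2, p1, p2, k3] as OpenCV has them; the pictures are not rectified), "rvec" (rotation vector, rad) and "tvec" (3), from world to camera coordinates, as OpenCV has them. Camera axes: x right, y down, z forward; pixel columns grow to the right and rows downward; lengths in mm; the calibration is good to about 2 mm. A picture is of the moment at which its call begins.
- ctrl.finish_job(): hands the job in, once; it reports no verdict.
The state is a dict: "time_s": time; "joints": joint angles; "dq": joint speeds; "tau": joint torques, N m; "eef_pos": TCP position; "ee_rot": TCP orientation; "force": force on the tool from outside, world axes, zero at the start; "wrist_torque": the same for the moment, N m; "grip_width": opening from 0.0 (shut) to 1.0 (fully open).
Only numpy, scipy, OpenCV 4.12 (cv2) and the standard library are available. Lean on these libraries where they do the work, as an engineer would, in place of code of your own. Each camera call takes 0.05 s, during which the arm holds its last target.

## Working session

There is one attempt and no reset: what is moved stays moved. The work goes in short steps, Python scripts to look and compute and a shell command to move; the robot and the scene stay as the last step left them, time stands still between calls to the robot, and variables do not carry over. Pictures are saved under pics/ and viewed, and the job is handed in when it is done.

```bash
ls; mkdir -p pics; python3 - <<'E'
from rig import telemetry, imaging
import cv2
print(telemetry.sense())
for n in ["scene","top","wrist"]:
    c=imaging.capture(n)
    cv2.imwrite(f"pics/{n}0.png",c["frame"][:,:,::-1])
    print(n,c["fx"],c["fy"],c["cx"],c["cy"],c["D"],c["rvec"],c["tvec"])
E
```

```text
pics
{'time_s': 0.0, 'joints': array([-1.54541605e+00,  3.13457726e-01,  1.49843795e+00, -7.79293397e-06,
        1.33099462e+00, -2.23379226e-01]), 'dq': array([-4.50799465e-04, -1.23387003e-04,  1.17614938e-03, -9.49184771e-05,
       -5.22341702e-04,  1.88559576e-04]), 'tau': array([-5.77589199e-04, -4.12261534e+01, -2.59743655e+01, -2.10795697e-04,
        4.15896939e-03,  1.10229581e-05]), 'eef_pos': array([ 129.24531559, -508.55095911,  209.93081145]), 'ee_rot': array([ 0.55852053, -0.55781415,  0.43439997, -0.43381431]), 'force': array([-0.06483284,  0.64541338, -0.57834072]), 'wrist_torque': array([-0.03907579,  0.03403281, -0.0112317 ]), 'grip_width': 1.0027823593595788}
scene 347.72674347392075 347.72674347392075 255.9760630509101 187.57344500186366 [-0.1085427  0.         0.         0.         0.       ] [ 1.48367761  2.34658633 -0.66451007] [ 243.48626832 -401.38420495 1501.91614149]
top 427.63173452488314 427.63173452488314 254.68778138789256 192.57740639821665 [0.02617136 0.         0.         0.         0.        ] [ 2.16757185 -2.12328889  0.15908587] [ -39.92414463  600.18849025 1402.51017783]
wrist 328.38410574444725 328.38410574444725 253.932684162918 198.4189539433543 [-0.0341603  0.         0.         0.         0.       ] [-2.28491218  1.77539269  0.26871882] [-524.52980922  -38.91367526  379.73657247]
```

View pics/scene0.png

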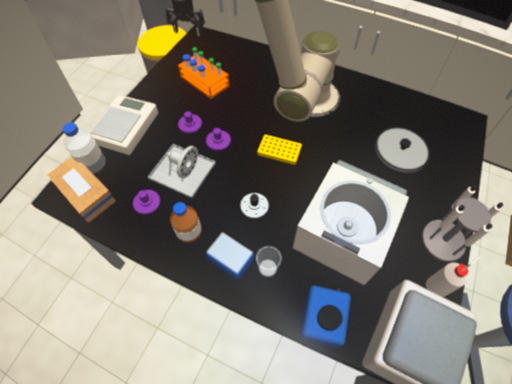

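View pics/top0.png

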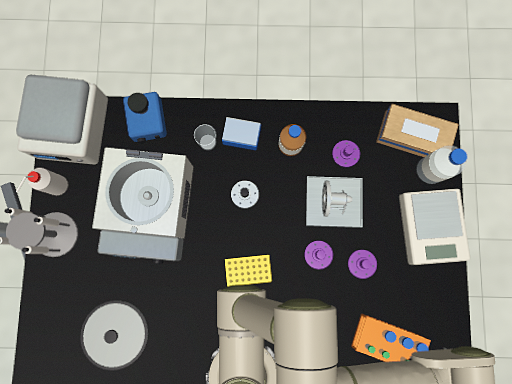

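View pics/wrist0.png

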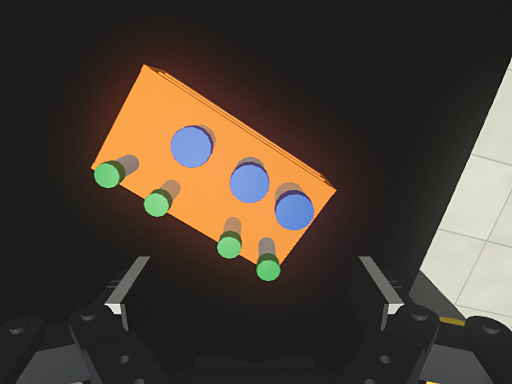

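The top view shows the mill at (145,190), the stand with the carrier at (335,200), and the grey cap with a black knob at (245,194). The purple look-alikes are at (346,153), (319,254) and (362,264). The clear lid is at (115,335). I'll build the helpers and look at enlarged crops.

```bash
cat > h.py <<'E'
from rig import telemetry, imaging, ctrl
import numpy as np, cv2
from scipy.spatial.transform import Rotation as R
def cam(n):
    c=imaging.capture(n); c["K"]=np.array([[c["fx"],0,c["cx"]],[0,c["fy"],c["cy"]],[0,0,1.]]); c["Rm"]=cv2.Rodrigues(np.array(c["rvec"],float))[0]; c["t"]=np.array(c["tvec"],float).ravel(); c["D"]=np.array(c["D"],float); return c
def ray(c,uv):
    p=cv2.undistortPoints(np.array(uv,float).reshape(-1,1,2),c["K"],c["D"]).reshape(-1,2)
    d=np.c_[p,np.ones(len(p))]@c["Rm"]; o=-c["Rm"].T@c["t"]; return o,d
def onplane(c,uv,z):
    o,d=ray(c,uv); return o+d*((z-o[2])/d[:,2])[:,None]
def cloud(c):
    h,w=c["z_map"].shape; v,u=np.mgrid[0:h,0:w]; uv=np.c_[u.ravel(),v.ravel()]
    p=cv2.undistortPoints(uv.astype(float).reshape(-1,1,2),c["K"],c["D"]).reshape(-1,2)
    z=c["z_map"].ravel().astype(float)
    P=(np.c_[p,np.ones(len(p))]*z[:,None]-c["t"])@c["Rm"]; P[z<=0]=np.nan
    return P.reshape(h,w,3)
def proj(c,P):
    return cv2.projectPoints(np.array(P,float).reshape(-1,3),np.array(c["rvec"],float),c["t"],c["K"],c["D"])[0].reshape(-1,2)
def save(img,name,box=None,k=1):
    if box: img=img[box[1]:box[3],box[0]:box[2]]
    img=cv2.resize(img,None,fx=k,fy=k,interpolation=cv2.INTER_CUBIC); cv2.imwrite("pics/"+name,img[:,:,::-1])
def tool():
    s=telemetry.sense(); q=s["ee_rot"]; return np.array(s["eef_pos"]),R.from_quat([q[1],q[2],q[3],q[0]]),s
E
python3 - <<'E'
from h import *
c=cam("top"); P=cloud(c); f=c["frame"]
save(f,"topR.png",(290,130,390,290),4); save(f,"topL.png",(80,130,290,280),3.5)
s=cam("scene"); save(s["frame"],"sceneC.png",(140,100,300,230),4.8)
for uv in [(335,200),(330,183),(360,222),(245,194),(245,205),(148,195),(110,160),(145,175)]:
    print(uv,P[uv[1],uv[0]].round(1))
p,r,st=tool(); print(p,r.as_matrix().round(3))
E
```

```text
(335, 200) [ 574.3 -289.1   95.8]
(330, 183) [ 646.9 -290.4   -0.9]
(360, 222) [ 511.8 -391.     7.2]
(245, 194) [593.3   4.8  58.3]
(245, 205) [562.4   5.1   6.2]
(148, 195) [578.5 319.8  92.8]
(110, 160) [674.1 422.4 175.2]
(145, 175) [649.3 340.2  66.7]
[ 129.26040887 -508.724925    210.21856514] [[ 0.246 -0.     0.969]
 [-0.969  0.001  0.246]
 [-0.001 -1.     0.   ]]
```

View pics/topR.png

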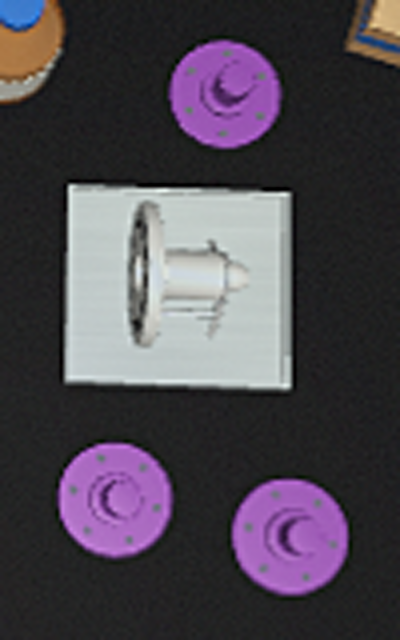

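View pics/topL.png

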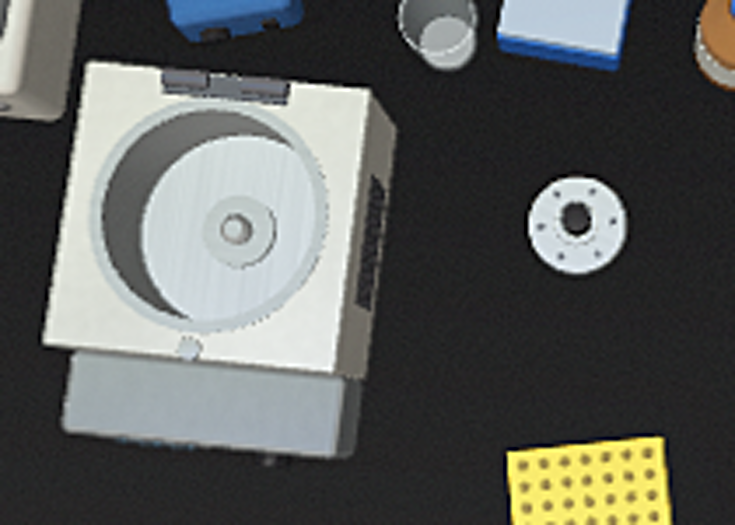

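View pics/sceneC.png

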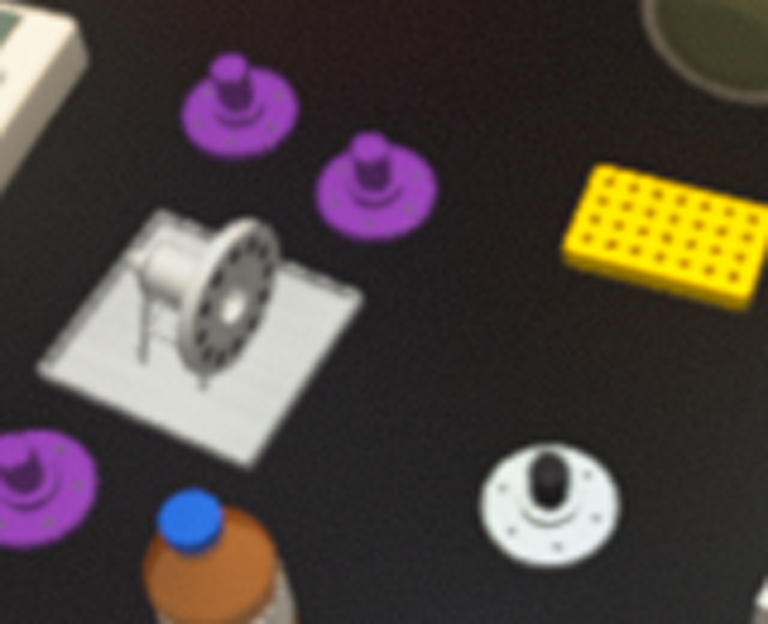

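The grey disc with the black knob at top px (245,194), scene crop (550,500), fits the cap: 96 mm wide, black knob, not purple and not the 216 mm lid. Next I'll measure its pose along with the carrier, the seat and the surroundings.

```bash
python3 - <<'E'
from h import *
c=cam("top"); P=cloud(c); f=c["frame"]; hsv=cv2.cvtColor(f,cv2.COLOR_RGB2HSV)
# stand tray outline at z=12
m=((hsv[...,1]<60)&(hsv[...,2]>110)).astype(np.uint8)
roi=np.zeros_like(m); roi[165:240,295:375]=1
cn=max(cv2.findContours(m*roi,0,2)[0],key=cv2.contourArea).reshape(-1,2)
W=onplane(c,cn,12)[:,:2].astype(np.float32); r=cv2.minAreaRect(W); print("tray",r, cv2.boxPoints(r).round(0).tolist())
# column top points
Q=P.reshape(-1,3); sel=(abs(Q[:,0]-575)<90)&(abs(Q[:,1]+310)<90)&(Q[:,2]>50)
S=Q[sel]
for lo,hi in [(-350,-345),(-345,-340),(-340,-335),(-335,-330),(-330,-325),(-325,-320),(-320,-315),(-315,-310),(-310,-305),(-305,-300),(-300,-295),(-295,-290),(-290,-285),(-285,-280),(-280,-275),(-275,-270),(-270,-265),(-265,-260),(-260,-255)]:
    t=S[(S[:,1]>=lo)&(S[:,1]<hi)]
    if len(t): print(lo,len(t),"x",t[:,0].min().round(1),t[:,0].max().round(1),"z",t[:,2].min().round(1),t[:,2].max().round(1))
# cap
m=((hsv[...,1]<60)&(hsv[...,2]>110)).astype(np.uint8); roi=np.zeros_like(m); roi[170:220,220:270]=1
cn=max(cv2.findContours(m*roi,0,2)[0],key=cv2.contourArea).reshape(-1,2)
print("cap",cv2.minEnclosingCircle(onplane(c,cn,10)[:,:2].astype(np.float32)),cv2.fitEllipse(onplane(c,cn,10)[:,:2].astype(np.float32)))
m=((hsv[...,2]<60)).astype(np.uint8); roi[:]=0; roi[186:201,237:254]=1
k=np.argwhere(m*roi)[:,::-1]; print("knob px",k.mean(0),len(k))
kt=Q[(abs(Q[:,0]-590)<40)&(abs(Q[:,1]-5)<40)&(Q[:,2]>50)]; print("knobtop",kt.mean(0) if len(kt) else None,len(kt))
# mill seat: spigot tip
Z=P[...,2]; 
sp=Q[(abs(Q[:,0]-580)<40)&(abs(Q[:,1]-320)<40)&(Q[:,2]>92)]; print("spigot",sp.mean(0),len(sp),sp[:,2].max())
rim=Q[(abs(Q[:,0]-590)<150)&(abs(Q[:,1]-330)<150)&(Q[:,2]>177)&(Q[:,2]<190)]; print("rim",len(rim),rim.min(0),rim.max(0))
pm=cv2.inRange(hsv,(130,60,60),(160,255,255))
for q in cv2.findContours(pm,0,2)[0]:
    if cv2.contourArea(q)>100: print("purple",onplane(c,[cv2.minEnclosingCircle(q)[0]],10))
E
```

```text
tray ((581.7769775390625, -301.8473815917969), (192.49191284179688, 171.4410858154297), 89.29688262939453) [[495.0, -397.0], [666.0, -399.0], [669.0, -207.0], [497.0, -205.0]]
-345 8 x 573.5 590.7 z 79.5 86.2
-340 9 x 570.8 589.9 z 79.7 91.0
-335 9 x 563.7 589.8 z 54.4 90.9
-330 12 x 564.0 600.5 z 79.4 93.9
-325 20 x 563.3 599.8 z 81.0 101.6
-320 19 x 563.0 599.3 z 78.9 100.6
-315 18 x 563.1 599.5 z 81.2 104.3
-310 18 x 563.1 599.0 z 83.2 102.2
-305 17 x 562.9 598.9 z 81.3 100.0
-300 21 x 563.1 598.2 z 77.6 97.9
-295 17 x 562.7 598.6 z 83.5 101.1
-290 21 x 562.8 599.3 z 81.7 102.0
-285 14 x 562.7 598.1 z 82.1 97.4
-280 20 x 562.9 598.4 z 80.2 101.4
-270 27 x 523.0 634.8 z 81.4 138.1
-265 58 x 523.2 640.5 z 78.0 140.9
-260 162 x 522.5 640.4 z 51.1 139.9
cap ((601.4032592773438, 7.568714618682861), 48.70466995239258) ((601.2366943359375, 7.852341651916504), (94.23168182373047, 95.3017807006836), 156.97622680664062)
knob px [244.44444444 191.72222222] 36
knobtop [601.12971422   8.74892816  60.73513427] 57
spigot [578.74427818 323.30681307  96.55361573] 34 101.07876874509273
rim 3409 [446.18494573 190.20821002 177.00493418] [711.85024531 456.84037152 189.90262935]
purple [[ 371.57005384 -395.73183659   10.        ]]
purple [[ 397.90379993 -246.74733692   10.        ]]
purple [[ 754.27320857 -344.69081351   10.        ]]
```

```bash
cat >> h.py <<'E'
def mat(xa,ya):
    xa=np.array(xa,float); ya=np.array(ya,float); ya/=np.linalg.norm(ya); xa-=ya*(xa@ya); xa/=np.linalg.norm(xa)
    return R.from_matrix(np.c_[xa,ya,np.cross(xa,ya)])
def plan(p1,r1,quiet=False):
    p,r,s=tool(); d=r.inv().apply(np.array(p1)-p)/10; w=(r.inv()*r1).as_rotvec()
    print("dpos cm",d.round(2).tolist(),"twist",w.round(3).tolist(),"dist",np.linalg.norm(d)*10,"ang deg",np.degrees(np.linalg.norm(w)).round(1))
E
python3 - <<'E'
from h import *
plan([581.5,-380,240],mat([1,0,0],[0,1,-1]))
print(tool()[2]["joints"].round(2))
E
```

```text
dpos cm [-1.34, -2.96, 47.0] twist [0.665, -1.249, 0.517] dist 471.136429499891 ang deg 86.3
[-1.55  0.31  1.5  -0.    1.33 -0.22]
```

```bash
python3 -m handwheel '[{"delta_pos":[-0.13,-1.0,4.0],"twist":[0,0,0],"jaw":1},{"delta_pos":[-0.26,-2.0,8.0],"twist":[0.06,-0.11,0.05],"jaw":1},{"delta_pos":[-0.4,-2.96,12.0],"twist":[0.12,-0.22,0.09],"jaw":1},{"delta_pos":[-0.5,-2.96,16.0],"twist":[0.18,-0.33,0.14],"jaw":1},{"delta_pos":[-0.6,-2.96,20.0],"twist":[0.24,-0.45,0.18],"jaw":1},{"delta_pos":[-0.7,-2.96,24.0],"twist":[0.3,-0.56,0.23],"jaw":1},{"delta_pos":[-0.8,-2.96,28.0],"twist":[0.36,-0.67,0.28],"jaw":1},{"delta_pos":[-0.9,-2.96,32.0],"twist":[0.42,-0.78,0.32],"jaw":1},{"delta_pos":[-1.0,-2.96,36.0],"twist":[0.48,-0.9,0.37],"jaw":1},{"delta_pos":[-1.1,-2.96,40.0],"twist":[0.54,-1.0,0.42],"jaw":1}]'
python3 - <<'E'
from h import *
plan([581.5,-380,170],mat([1,0,0],[0,1,-1]))
print(tool()[2]["joints"].round(2))
E
```

```text
time_s: 1.13
eef_pos: [515.5, -398.9, 240.4]
ee_rot: [0.877, -0.451, 0.119, -0.12]
force: [0.6, -1.0, 1.7]
grip_width: 1.0
dpos cm [6.33, 7.51, -0.46] twist [0.163, -0.313, 0.131] dist 98.31705701765395 ang deg 21.6
[-1.01  0.85  0.68  0.45  2.04 -0.53]
```

```bash
python3 -m handwheel '[{"delta_pos":[2,2.4,-0.1],"twist":[0.05,-0.1,0.04],"jaw":1},{"delta_pos":[4,4.8,-0.3],"twist":[0.1,-0.2,0.08],"jaw":1},{"delta_pos":[6.33,7.5,-0.46],"twist":[0.163,-0.313,0.131],"jaw":1},{"delta_pos":[6.33,7.5,-0.46],"twist":[0.163,-0.313,0.131],"jaw":1},{"delta_pos":[6.33,7.5,-0.46],"twist":[0.163,-0.313,0.131],"jaw":1},{"delta_pos":[6.33,7.5,-0.46],"twist":[0.163,-0.313,0.131],"jaw":1},{"delta_pos":[6.33,7.5,-0.46],"twist":[0.163,-0.313,0.131],"jaw":1},{"delta_pos":[6.33,7.5,-0.46],"twist":[0.163,-0.313,0.131],"jaw":1},{"delta_pos":[6.33,7.5,-0.46],"twist":[0.163,-0.313,0.131],"jaw":1},{"delta_pos":[6.33,7.5,-0.46],"twist":[0.163,-0.313,0.131],"jaw":1}]'
python3 - <<'E'
from h import *
plan([581.5,-371,135],mat([1,0,0],[0,1,-1]))
p,r,s=tool(); print(s["joints"].round(2),p,r.as_matrix().round(3))
c=cam("wrist"); save(c["frame"],"w1.png")
print(proj(c,[[581.5,-257,78],[581.5,-329,78],[581.5,-347,78]]))
E
```

```text
time_s: 1.97
eef_pos: [579.9, -381.8, 171.4]
ee_rot: [0.923, -0.385, 0.002, -0.003]
force: [-1.7, 0.1, 0.2]
grip_width: 0.999
dpos cm [0.16, 3.34, -1.8] twist [0.004, -0.005, 0.004] dist 37.95022876504365 ang deg 0.4
[-0.93  1.2   0.26  0.59  2.26 -0.67] [ 579.8533694  -381.7539997   171.35739212] [[ 1.     0.004  0.005]
 [-0.006  0.704  0.71 ]
 [-0.001 -0.71   0.704]]
[[255.2112912  153.84746056]
 [255.82864269 221.91257773]
 [256.005093   241.46773554]]
```

View pics/w1.png

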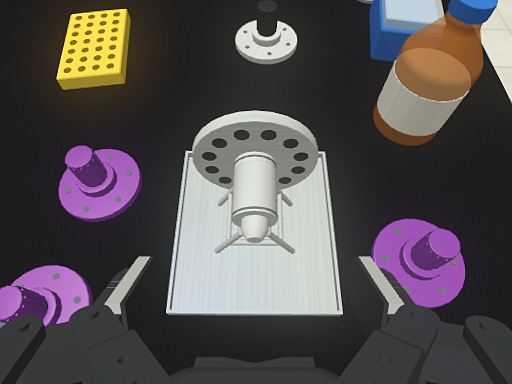

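The wrist view shows the carrier centred between the fingers: spigot tip at (256,238), flange at (255,150). That agrees with the prediction, so I'll go in for the grasp.

```bash
python3 - <<'E'
from h import *
r1=mat([1,0,0],[0,1,-1])
plan([581.5,-370,134],r1); plan([581.5,-299,63],r1)
E
```

```text
dpos cm [0.16, 3.44, -1.77] twist [0.003, -0.005, 0.003] dist 38.71541923459579 ang deg 0.4
dpos cm [0.12, 13.48, -1.74] twist [0.003, -0.005, 0.003] dist 135.92221249373603 ang deg 0.4
```

```bash
python3 -m handwheel '[{"delta_pos":[0.1,1.5,-1.0],"twist":[0.003,-0.005,0.003],"jaw":1},{"delta_pos":[0.14,3.4,-1.75],"twist":[0.003,-0.005,0.003],"jaw":1},{"delta_pos":[0.14,5.0,-1.75],"twist":[0.003,-0.005,0.003],"jaw":1},{"delta_pos":[0.14,7.0,-1.75],"twist":[0.003,-0.005,0.003],"jaw":1},{"delta_pos":[0.14,9.0,-1.75],"twist":[0.003,-0.005,0.003],"jaw":1},{"delta_pos":[0.14,11.0,-1.75],"twist":[0.003,-0.005,0.003],"jaw":1},{"delta_pos":[0.13,12.5,-1.75],"twist":[0.003,-0.005,0.003],"jaw":1},{"delta_pos":[0.13,13.5,-1.75],"twist":[0.003,-0.005,0.003],"jaw":1},{"delta_pos":[0.13,13.5,-1.75],"twist":[0.003,-0.005,0.003],"jaw":1},{"delta_pos":[0.13,13.5,-1.75],"twist":[0.003,-0.005,0.003],"jaw":1}]' 40
python3 - <<'E'
from h import *
plan([581.5,-299,63],mat([1,0,0],[0,1,-1]))
p,r,s=tool(); print(s["joints"].round(2))
c=cam("wrist"); save(c["frame"],"w2.png")
E
```

```text
time_s: 2.85
eef_pos: [581.7, -298.6, 62.1]
ee_rot: [0.924, -0.382, 0.0, 0.0]
force: [0.2, -0.4, -0.1]
grip_width: 0.999
dpos cm [-0.02, -0.09, 0.03] twist [-0.001, -0.0, -0.001] dist 0.9787731084075322 ang deg 0.1
[-0.86  1.07  0.79  0.51  1.88 -0.85]
```

View pics/w2.png

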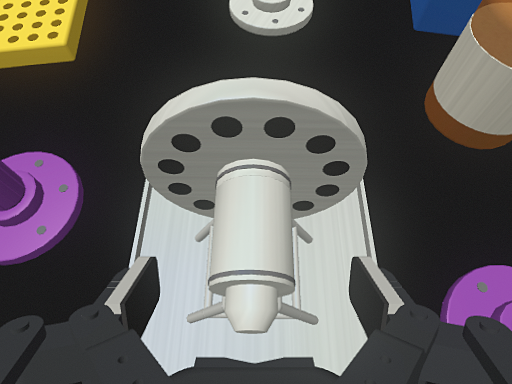

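The column is centred between the pads: the column is at u≈254 and the pads are at 140 and 370. Closing.

```bash
python3 -m handwheel '[{"delta_pos":[0,0,0],"twist":[0,0,0],"jaw":0},{"delta_pos":[0,0,0],"twist":[0,0,0],"jaw":0},{"delta_pos":[0,0,0],"twist":[0,0,0],"jaw":0},{"delta_pos":[0,0,0],"twist":[0,0,0],"jaw":0},{"delta_pos":[0,0,0],"twist":[0,0,0],"jaw":0},{"delta_pos":[0,0,0],"twist":[0,0,0],"jaw":0},{"delta_pos":[0,0,0],"twist":[0,0,0],"jaw":0},{"delta_pos":[0,0,0],"twist":[0,0,0],"jaw":0},{"delta_pos":[0,0,0],"twist":[0,0,0],"jaw":0},{"delta_pos":[0,0,0],"twist":[0,0,0],"jaw":0}]' 70
python3 - <<'E'
from h import *
p,r,s=tool(); print(p,s["joints"].round(2),s["force"],s["wrist_torque"])
c=cam("wrist"); save(c["frame"],"w3.png")
print(r.as_matrix().round(3))
E
```

```text
time_s: 3.73
eef_pos: [581.2, -299.1, 62.2]
ee_rot: [0.924, -0.382, 0.0, 0.0]
force: [-3.6, -2.8, 5.0]
grip_width: 0.439
[ 581.21104244 -299.07989275   62.17965166] [-0.86  1.07  0.79  0.51  1.88 -0.85] [-3.57939888 -2.79317912  4.98802353] [-0.04652278  0.60027838  0.64756272]
[[ 1.    -0.001  0.001]
 [ 0.     0.708  0.707]
 [-0.001 -0.707  0.708]]
```

View pics/w3.png

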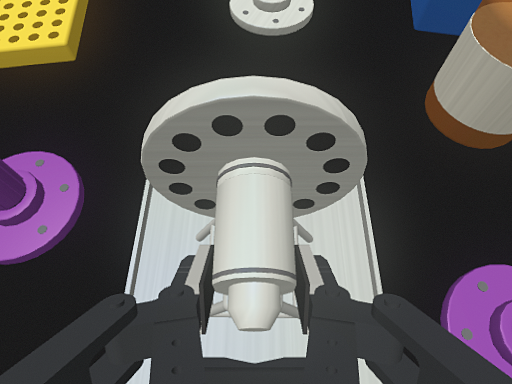

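The grip is firm at 0.439. I'll lift it straight up off the rails.

```bash
python3 -m handwheel '[{"delta_pos":[0,-0.4,0.4],"twist":[0,0,0],"jaw":0},{"delta_pos":[0,-1.2,1.2],"twist":[0,0,0],"jaw":0},{"delta_pos":[0,-2.2,2.2],"twist":[0,0,0],"jaw":0},{"delta_pos":[0,-3.4,3.4],"twist":[0,0,0],"jaw":0},{"delta_pos":[0,-4.8,4.8],"twist":[0,0,0],"jaw":0},{"delta_pos":[0,-6.2,6.2],"twist":[0,0,0],"jaw":0},{"delta_pos":[0,-7.6,7.6],"twist":[0,0,0],"jaw":0},{"delta_pos":[0,-8.6,8.6],"twist":[0,0,0],"jaw":0},{"delta_pos":[0,-9,9],"twist":[0,0,0],"jaw":0},{"delta_pos":[0,-9,9],"twist":[0,0,0],"jaw":0}]'
python3 - <<'E'
from h import *
p,r,s=tool(); print(p,s["joints"].round(2),s["force"],s["grip_width"])
c=cam("wrist"); save(c["frame"],"w4.png",(120,60,400,384),1.5)
plan([500,-125,150],mat([.8,.6,0],[.6,-.8,-1]))
plan([500+.6*15.8,-110-.8*15.8,100],mat([.8,.6,0],[.6,-.8,-1]))
E
```

```text
time_s: 4.62
eef_pos: [582.0, -298.8, 190.6]
ee_rot: [0.924, -0.383, -0.001, -0.0]
force: [-0.2, 0.9, -3.5]
grip_width: 0.44
[ 582.03230361 -298.82832737  190.60144489] [-0.86  0.96  0.68  0.56  2.08 -0.73] [-0.16228116  0.86414125 -3.53966432] 0.44029951788779037
dpos cm [-8.18, 15.05, 9.51] twist [-1.512, -0.712, -0.0] dist 195.88849184181345 ang deg 95.8
dpos cm [-7.23, 18.75, 6.14] twist [-1.512, -0.712, -0.0] dist 210.0885505940067 ang deg 95.8
```

View pics/w4.png

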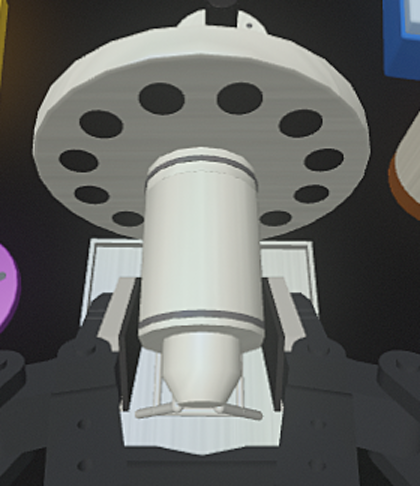

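```bash
python3 - <<'E'
from h import *
plan([509.5,-122.6,190],mat([.8,.6,0],[.6,-.8,-1]))
E
python3 -m handwheel '[{"delta_pos":[-0.4,0.6,0.6],"twist":[-0.08,-0.04,0],"jaw":0},{"delta_pos":[-0.8,1.4,1.4],"twist":[-0.17,-0.08,0],"jaw":0},{"delta_pos":[-1.3,2.3,2.3],"twist":[-0.26,-0.12,0],"jaw":0},{"delta_pos":[-1.8,3.2,3.2],"twist":[-0.36,-0.17,0],"jaw":0},{"delta_pos":[-2.3,4.1,4.1],"twist":[-0.46,-0.22,0],"jaw":0},{"delta_pos":[-2.8,5.0,5.0],"twist":[-0.56,-0.265,0],"jaw":0},{"delta_pos":[-3.3,6.0,6.0],"twist":[-0.66,-0.31,0],"jaw":0},{"delta_pos":[-3.8,7.0,7.0],"twist":[-0.76,-0.36,0],"jaw":0},{"delta_pos":[-4.3,7.8,7.8],"twist":[-0.86,-0.405,0],"jaw":0},{"delta_pos":[-4.6,8.4,8.4],"twist":[-0.93,-0.44,0],"jaw":0}]'
python3 - <<'E'
from h import *
p,r,s=tool(); print(p,s["joints"].round(2),s["force"],s["grip_width"])
plan([509.5,-122.6,170],mat([.8,.6,0],[.6,-.8,-1]))
E
```

```text
dpos cm [-7.23, 12.39, 12.51] twist [-1.512, -0.712, -0.0] dist 190.33303806957335 ang deg 95.8
time_s: 5.5
eef_pos: [534.4, -177.6, 188.1]
ee_rot: [-0.633, 0.744, 0.195, -0.082]
force: [0.2, 0.5, -3.2]
grip_width: 0.432
[ 534.43635295 -177.63400505  188.13766415] [-0.52  0.29  1.6  -0.01  1.02 -0.92] [ 0.1507208   0.54461473 -3.23654717] 0.4318286155814776
dpos cm [-0.32, 0.64, 6.27] twist [-0.581, -0.269, 0.001] dist 63.083581627433006 ang deg 36.7
```

```bash
python3 -m handwheel '[{"delta_pos":[0,0.1,0.8],"twist":[-0.08,-0.035,0],"jaw":0},{"delta_pos":[-0.1,0.2,1.8],"twist":[-0.17,-0.08,0],"jaw":0},{"delta_pos":[-0.15,0.3,2.8],"twist":[-0.27,-0.125,0],"jaw":0},{"delta_pos":[-0.2,0.4,3.8],"twist":[-0.37,-0.17,0],"jaw":0},{"delta_pos":[-0.25,0.5,4.8],"twist":[-0.47,-0.22,0],"jaw":0},{"delta_pos":[-0.3,0.6,5.8],"twist":[-0.55,-0.255,0],"jaw":0},{"delta_pos":[-0.32,0.64,6.27],"twist":[-0.581,-0.269,0],"jaw":0},{"delta_pos":[-0.32,0.64,6.27],"twist":[-0.581,-0.269,0],"jaw":0},{"delta_pos":[-0.32,0.64,6.27],"twist":[-0.581,-0.269,0],"jaw":0},{"delta_pos":[-0.32,0.64,6.27],"twist":[-0.581,-0.269,0],"jaw":0}]'
python3 - <<'E'
from h import *
p,r,s=tool(); print(p,s["joints"].round(2),s["force"],s["grip_width"])
r1=mat([.8,.6,0],[.6,-.8,-1])
plan([509.5,-122.6,52],r1)
c=cam("wrist"); save(c["frame"],"w5.png")
c=cam("scene"); save(c["frame"],"s5.png",(140,80,340,230),4)
# predicted carrier axis with carrier z in tool frame = -(y - ... ) at 45deg
print((r*r1.inv()).as_rotvec().round(4))
E
```

```text
time_s: 6.33
eef_pos: [511.0, -124.9, 170.7]
ee_rot: [-0.365, 0.876, 0.291, -0.12]
force: [-0.3, 0.2, -4.0]
grip_width: 0.437
[ 511.02295321 -124.93609441  170.72520072] [-0.22  0.18  2.02 -1.06  0.55 -0.03] [-0.33057444  0.22946752 -3.96614094] 0.43697379606657993
dpos cm [-0.02, 8.23, 8.56] twist [-0.004, -0.005, -0.001] dist 118.75794714311125 ang deg 0.3
[ 0.0047 -0.0002 -0.0039]
```

View pics/w5.png

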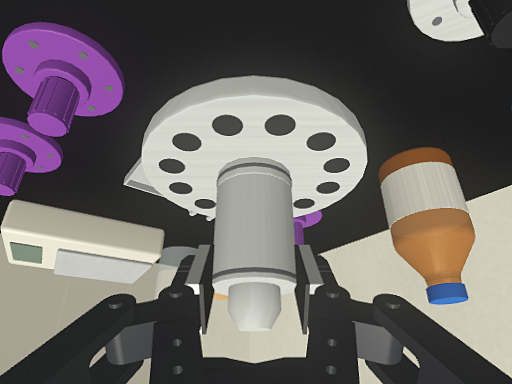

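View pics/s5.png

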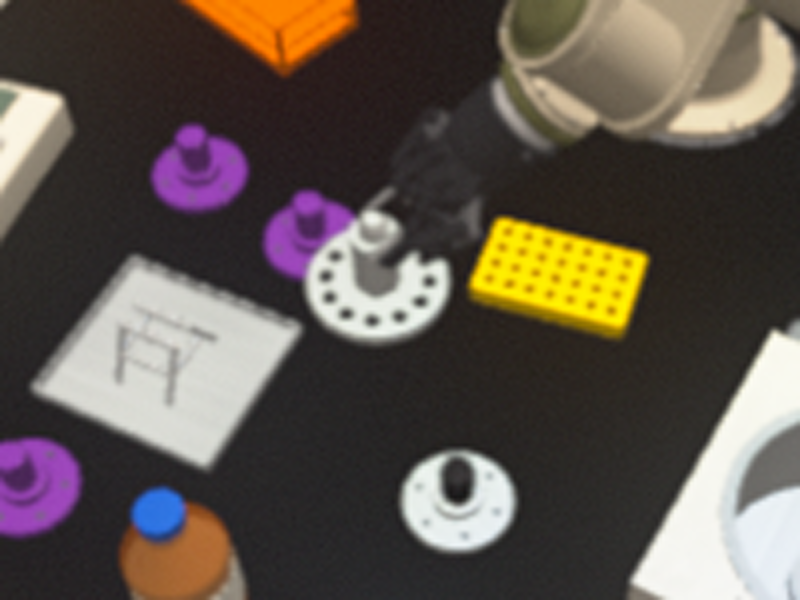

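The carrier is upright and still square in the grip; the flange disc is level in the scene crop at (375,290). q4 is close to its limit, so I'll stand it further out, at about (620,-125), where the bench is clear.

```bash
python3 - <<'E'
from h import *
r1=mat([.8,.6,0],[.6,-.8,-1])
plan([629.5,-137.6,150],r1);plan([629.5,-137.6,60],r1)
E
```

```text
dpos cm [8.76, 7.19, -4.17] twist [-0.002, -0.006, -0.001] dist 120.73000471372225 ang deg 0.4
dpos cm [8.73, 13.57, 2.18] twist [-0.002, -0.006, -0.001] dist 162.78558432556278 ang deg 0.4
```

```bash
python3 -m handwheel '[{"delta_pos":[1.2,0.9,-0.5],"twist":[-0.001,-0.003,0],"jaw":0},{"delta_pos":[2.8,2.2,-1.3],"twist":[-0.002,-0.006,0],"jaw":0},{"delta_pos":[4.4,3.5,-2.1],"twist":[-0.002,-0.006,0],"jaw":0},{"delta_pos":[6.0,4.8,-2.9],"twist":[-0.002,-0.006,0],"jaw":0},{"delta_pos":[7.6,6.1,-3.6],"twist":[-0.002,-0.006,0],"jaw":0},{"delta_pos":[8.75,7.2,-4.2],"twist":[-0.002,-0.006,0],"jaw":0},{"delta_pos":[8.75,8.2,-3.2],"twist":[-0.002,-0.006,0],"jaw":0},{"delta_pos":[8.75,9.4,-2.0],"twist":[-0.002,-0.006,0],"jaw":0},{"delta_pos":[8.75,10.4,-1.0],"twist":[-0.002,-0.006,0],"jaw":0},{"delta_pos":[8.75,11.0,-0.4],"twist":[-0.002,-0.006,0],"jaw":0}]'
python3 - <<'E'
from h import *
p,r,s=tool(); print(p,s["joints"].round(2),s["force"],s["grip_width"])
r1=mat([.8,.6,0],[.6,-.8,-1])
plan([629.5,-137.6,55],r1); print((r*r1.inv()).as_rotvec().round(4))
E
```

```text
time_s: 7.27
eef_pos: [629.0, -137.6, 94.3]
ee_rot: [-0.364, 0.876, 0.292, -0.122]
force: [0.3, -0.5, -3.8]
grip_width: 0.437
[ 629.04247947 -137.59091798   94.29369253] [-0.19  0.54  1.75 -1.18  0.54  0.12] [ 0.28880066 -0.51387382 -3.76669444] 0.4367315470305617
dpos cm [0.04, 2.8, 2.75] twist [-0.002, 0.001, -0.002] dist 39.296357087403344 ang deg 0.2
[ 0.0001  0.0029 -0.0003]
```

q4 is nearing its limit. Yawing the tool to point along -y brings it back inside its range.

```bash
python3 - <<'E'
from h import *
r1=mat([.985,-.174,0],[-.174,-.985,-1])
plan([617.3,-140.5,94],r1)
E
```

```text
dpos cm [-1.11, -0.31, 0.36] twist [-0.001, 0.58, 0.576] dist 12.101026302368105 ang deg 46.9
```

```bash
python3 -m handwheel '[{"delta_pos":[-0.1,0,0.03],"twist":[0,0.05,0.05],"jaw":0},{"delta_pos":[-0.25,-0.1,0.08],"twist":[0,0.12,0.12],"jaw":0},{"delta_pos":[-0.4,-0.1,0.12],"twist":[0,0.2,0.2],"jaw":0},{"delta_pos":[-0.55,-0.2,0.18],"twist":[0,0.28,0.28],"jaw":0},{"delta_pos":[-0.7,-0.2,0.23],"twist":[0,0.36,0.36],"jaw":0},{"delta_pos":[-0.85,-0.3,0.28],"twist":[0,0.44,0.44],"jaw":0},{"delta_pos":[-1,-0.3,0.32],"twist":[0,0.52,0.52],"jaw":0},{"delta_pos":[-1.1,-0.31,0.36],"twist":[-0.001,0.58,0.576],"jaw":0},{"delta_pos":[-1.1,-0.31,0.36],"twist":[-0.001,0.58,0.576],"jaw":0},{"delta_pos":[-1.1,-0.31,0.36],"twist":[-0.001,0.58,0.576],"jaw":0}]'
python3 - <<'E'
from h import *
p,r,s=tool(); print(p,s["joints"].round(2),s["force"],s["grip_width"])
r1=mat([.985,-.174,0],[-.174,-.985,-1])
plan([617.3,-140.5,50],r1); print((r*r1.inv()).as_rotvec().round(4))
c=cam("top"); save(c["frame"],"t6.png",(200,90,400,290),3)
E
```

```text
time_s: 8.1
eef_pos: [618.1, -140.1, 95.1]
ee_rot: [-0.381, 0.92, -0.079, 0.033]
force: [0.4, -0.6, -2.5]
grip_width: 0.439
[ 618.12523212 -140.08072181   95.13527155] [-0.1   0.78  1.28 -0.83  1.28  0.41] [ 0.36464825 -0.5648524  -2.49554591] 0.438669796810983
dpos cm [-0.08, 3.23, 3.15] twist [-0.001, 0.002, 0.004] dist 45.1447620501127 ang deg 0.2
[ 0.0003 -0.0016  0.0038]
```

View pics/t6.png

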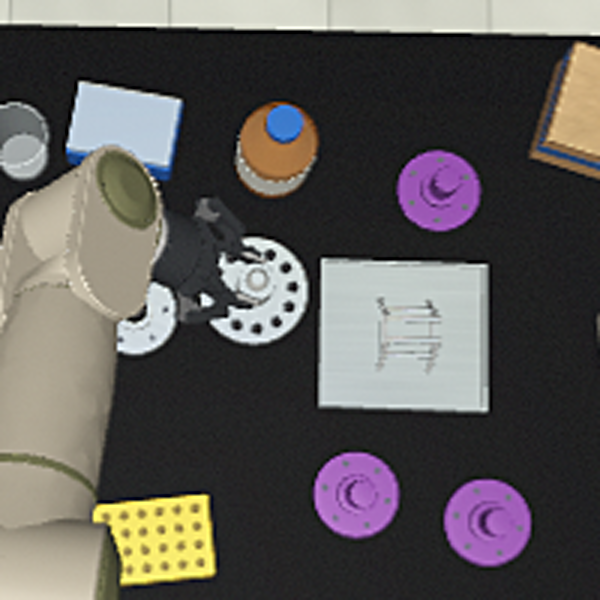

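The carrier hangs clear over open bench at crop (258,285), and the bottle at (280,150) is clear of the fingers. Descending.

```bash
python3 -m handwheel '[{"delta_pos":[0,0.4,0.4],"twist":[0,0,0],"jaw":0},{"delta_pos":[0,1,1],"twist":[0,0,0],"jaw":0},{"delta_pos":[0,1.7,1.7],"twist":[0,0,0],"jaw":0},{"delta_pos":[0,2.3,2.3],"twist":[0,0,0],"jaw":0},{"delta_pos":[0,2.8,2.8],"twist":[0,0,0],"jaw":0},{"delta_pos":[-0.05,3.1,3.1],"twist":[0,0.002,0.004],"jaw":0},{"delta_pos":[-0.05,3.25,3.2],"twist":[0,0.002,0.004],"jaw":0},{"delta_pos":[-0.05,3.25,3.2],"twist":[0,0.002,0.004],"jaw":0},{"delta_pos":[-0.05,3.25,3.2],"twist":[0,0.002,0.004],"jaw":0},{"delta_pos":[-0.05,3.25,3.2],"twist":[0,0.002,0.004],"jaw":0}]'
python3 - <<'E'
from h import *
p,r,s=tool(); print(p,s["joints"].round(2),s["force"],s["grip_width"])
c=cam("wrist"); save(c["frame"],"w7.png"); P=cloud(c)
f=P[100:125,200:300].reshape(-1,3); f=f[np.isfinite(f[:,0])]
Q=P.reshape(-1,3); Q=Q[np.isfinite(Q[:,0])]
fl=Q[(np.hypot(Q[:,0]-620,Q[:,1]+125)<58)&(np.hypot(Q[:,0]-620,Q[:,1]+125)>25)&(Q[:,2]<40)&(Q[:,2]>4)]
print(len(fl),np.median(fl,0))
be=Q[(np.hypot(Q[:,0]-620,Q[:,1]+125)>75)&(Q[:,2]<10)&(np.hypot(Q[:,0]-620,Q[:,1]+125)<110)]
print(len(be),np.median(be,0))
A=np.c_[fl[:,:2]-[620,-125],np.ones(len(fl))]; print(np.linalg.lstsq(A,fl[:,2],rcond=None)[0])
E
```

```text
time_s: 8.98
eef_pos: [617.6, -140.0, 50.6]
ee_rot: [-0.381, 0.921, -0.081, 0.034]
force: [0.1, -0.2, -3.1]
grip_width: 0.434
[ 617.58595225 -139.95144505   50.63829099] [-0.1   0.85  1.29 -0.85  1.23  0.47] [ 0.08797167 -0.22137652 -3.1233027 ] 0.43414677429952325
15581 [627.60470476 -98.43258237  19.09184291]
38196 [ 6.51562320e+02 -6.87136194e+01  4.93017428e-01]
[-1.00846327e-03 -1.05029256e-02  1.93003496e+01]
```

View pics/w7.png

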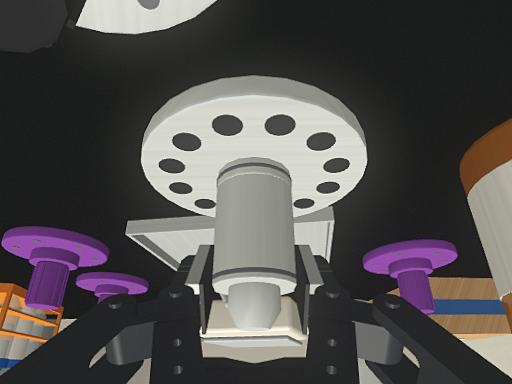

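The flange's top is at z≈19.2, so its face is about 7 mm above the bench, and it is level to within 0.6°. Lowering gently.

```bash
python3 -m handwheel '[{"delta_pos":[0,0.1,0.1],"twist":[0,0,0],"jaw":0},{"delta_pos":[0,0.2,0.2],"twist":[0,0,0],"jaw":0},{"delta_pos":[0,0.28,0.28],"twist":[0,0,0],"jaw":0},{"delta_pos":[0,0.34,0.34],"twist":[0,0,0],"jaw":0},{"delta_pos":[0,0.38,0.38],"twist":[0,0,0],"jaw":0},{"delta_pos":[0,0.42,0.42],"twist":[0,0,0],"jaw":0},{"delta_pos":[0,0.46,0.46],"twist":[0,0,0],"jaw":0},{"delta_pos":[0,0.5,0.5],"twist":[0,0,0],"jaw":0},{"delta_pos":[0,0.5,0.5],"twist":[0,0,0],"jaw":0},{"delta_pos":[0,0.5,0.5],"twist":[0,0,0],"jaw":0}]'
```

```text
time_s: 9.87
eef_pos: [617.4, -140.2, 43.9]
ee_rot: [-0.38, 0.921, -0.081, 0.034]
force: [-4.0, -1.3, 3.4]
grip_width: 0.436
```

It has made contact (Fz went from -3.1 to +3.4). I'll open the jaws and then back off along the fingers.

```bash
python3 -m handwheel '[{"delta_pos":[0,0,0],"twist":[0,0,0],"jaw":0.5},{"delta_pos":[0,0,0],"twist":[0,0,0],"jaw":0.6},{"delta_pos":[0,0,0],"twist":[0,0,0],"jaw":0.8},{"delta_pos":[0,0,0],"twist":[0,0,0],"jaw":0.9},{"delta_pos":[0,0,0],"twist":[0,0,0],"jaw":0.9},{"delta_pos":[0,-1,0],"twist":[0,0,0],"jaw":0.9},{"delta_pos":[0,-3,0],"twist":[0,0,0],"jaw":0.9},{"delta_pos":[0,-6,0],"twist":[0,0,0],"jaw":0.9},{"delta_pos":[0,-9,0],"twist":[0,0,0],"jaw":0.9},{"delta_pos":[0,-12,0],"twist":[0,0,0],"jaw":1}]'
python3 - <<'E'
from h import *
p,r,s=tool(); print(p,s["joints"].round(2),s["force"],s["grip_width"])
c=cam("wrist"); save(c["frame"],"w8.png"); P=cloud(c)
Q=P.reshape(-1,3); Q=Q[np.isfinite(Q[:,0])]
fl=Q[(np.hypot(Q[:,0]-620,Q[:,1]+125)<75)&(Q[:,2]<25)&(Q[:,2]>7)]
print(len(fl),np.median(fl,0)); print(cv2.minEnclosingCircle(fl[:,:2].astype(np.float32)))
sh=Q[(np.hypot(Q[:,0]-620,Q[:,1]+125)<30)&(Q[:,2]>69)&(Q[:,2]<75)]; print(len(sh),sh.mean(0),cv2.minEnclosingCircle(sh[:,:2].astype(np.float32)))
tp=Q[(np.hypot(Q[:,0]-620,Q[:,1]+125)<30)&(Q[:,2]>87)]; print(len(tp),tp.mean(0),tp[:,2].max())
E
```

```text
time_s: 10.7
eef_pos: [632.3, -54.8, 129.4]
ee_rot: [-0.381, 0.92, -0.081, 0.034]
force: [0.0, -0.6, 0.2]
grip_width: 0.995
[632.26274571 -54.81093923 129.41069032] [ 0.03  0.8   1.15 -0.77  1.45  0.41] [ 0.00105386 -0.62160212  0.19016386] 0.9953322723053851
7825 [ 627.08864369 -102.37724564   12.42580805]
((620.4260864257812, -123.01832580566406), 60.2945442199707)
688 [ 621.57787909 -114.32683329   72.08204805] ((619.7616577148438, -122.85968780517578), 20.68758201599121)
216 [ 620.37289966 -120.50540714   89.54114421] 91.2107161339616
```

View pics/w8.png

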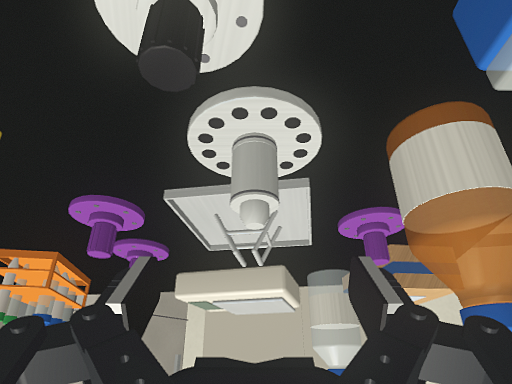

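The carrier stands upright at about (620,-123), seen at px (255,150). Next is the top-down regrasp.

```bash
python3 - <<'E'
from h import *
plan([620,-123,170],mat([.985,-.174,0],[0,0,-1]))
E
```

```text
dpos cm [-0.16, 2.63, -7.72] twist [0.784, -0.001, 0.009] dist 81.59169400847256 ang deg 45.0
```

```bash
python3 -m handwheel '[{"delta_pos":[0,-1.4,-1.4],"twist":[0.08,0,0],"jaw":1},{"delta_pos":[0,-1.5,-2.5],"twist":[0.2,0,0.002],"jaw":1},{"delta_pos":[0,-0.8,-3.6],"twist":[0.32,0,0.004],"jaw":1},{"delta_pos":[-0.1,0.2,-4.8],"twist":[0.44,0,0.006],"jaw":1},{"delta_pos":[-0.1,1.1,-6],"twist":[0.56,0,0.008],"jaw":1},{"delta_pos":[-0.16,2.0,-7],"twist":[0.68,0,0.009],"jaw":1},{"delta_pos":[-0.16,2.63,-7.72],"twist":[0.784,0,0.009],"jaw":1},{"delta_pos":[-0.16,2.63,-7.72],"twist":[0.784,0,0.009],"jaw":1},{"delta_pos":[-0.16,2.63,-7.72],"twist":[0.784,0,0.009],"jaw":1},{"delta_pos":[-0.16,2.63,-7.72],"twist":[0.784,0,0.009],"jaw":1}]'
python3 - <<'E'
from h import *
p,r,s=tool(); print(p,s["joints"].round(2),s["grip_width"])
c=cam("wrist"); save(c["frame"],"w9.png"); P=cloud(c)
Q=P.reshape(-1,3); Q=Q[np.isfinite(Q[:,0])]
fl=Q[(np.hypot(Q[:,0]-620,Q[:,1]+125)<75)&(Q[:,2]<25)&(Q[:,2]>7)]
print(len(fl),cv2.minEnclosingCircle(fl[:,:2].astype(np.float32)))
for lo,hi in [(69,75),(87,95)]:
  tp=Q[(np.hypot(Q[:,0]-620,Q[:,1]+125)<30)&(Q[:,2]>lo)&(Q[:,2]<hi)]; print(len(tp),tp.mean(0),cv2.minEnclosingCircle(tp[:,:2].astype(np.float32)))
E
```

```text
time_s: 11.58
eef_pos: [617.8, -127.3, 164.0]
ee_rot: [-0.703, 0.705, -0.066, 0.061]
force: [0.1, -0.6, -0.3]
grip_width: 1.008
[ 617.78605216 -127.3181486   164.02426092] [-0.39  0.59  1.21 -0.01  1.35 -0.21] 1.0076344353409212
8998 ((619.8101806640625, -123.68009948730469), 59.99679946899414)
1127 [ 620.33135884 -121.03398914   72.37253959] ((619.8499145507812, -123.72528076171875), 20.27687644958496)
416 [ 619.900604   -122.9724603    89.87409944] ((619.9364624023438, -123.61566162109375), 9.346842765808105)
```

View pics/w9.png

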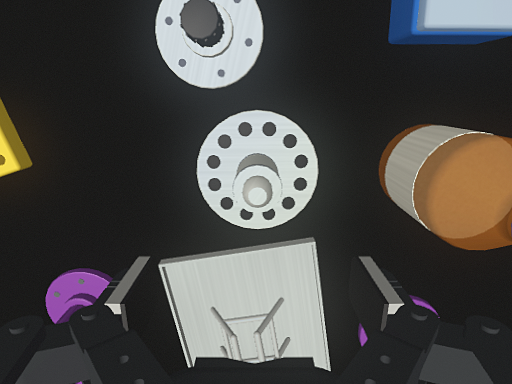

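The shoulder and spigot circles agree on a carrier axis of (619.9,-123.7).

```bash
python3 - <<'E'
from h import *
r1=mat([.985,-.174,0],[0,0,-1])
plan([619.9,-123.7,120],r1);plan([619.9,-123.7,36],r1)
E
```

```text
dpos cm [0.18, 4.39, 0.35] twist [0.003, -0.003, -0.008] dist 44.06402558105036 ang deg 0.5
dpos cm [0.24, 12.79, 0.38] twist [0.003, -0.003, -0.008] dist 127.96510732288812 ang deg 0.5
```

```bash
python3 -m handwheel '[{"delta_pos":[0.1,1.5,0.2],"twist":[0.003,-0.003,-0.008],"jaw":1},{"delta_pos":[0.2,3.5,0.36],"twist":[0.003,-0.003,-0.008],"jaw":1},{"delta_pos":[0.2,4.4,0.36],"twist":[0.003,-0.003,-0.008],"jaw":1},{"delta_pos":[0.2,4.4,0.36],"twist":[0.003,-0.003,-0.008],"jaw":1},{"delta_pos":[0.2,4.4,0.36],"twist":[0.003,-0.003,-0.008],"jaw":1},{"delta_pos":[0.2,4.4,0.36],"twist":[0.003,-0.003,-0.008],"jaw":1},{"delta_pos":[0.2,4.4,0.36],"twist":[0.003,-0.003,-0.008],"jaw":1},{"delta_pos":[0.2,4.4,0.36],"twist":[0.003,-0.003,-0.008],"jaw":1},{"delta_pos":[0.2,4.4,0.36],"twist":[0.003,-0.003,-0.008],"jaw":1},{"delta_pos":[0.2,4.4,0.36],"twist":[0.003,-0.003,-0.008],"jaw":1}]'
python3 - <<'E'
from h import *
r1=mat([.985,-.174,0],[0,0,-1])
plan([619.9,-123.7,36],r1)
E
```

```text
time_s: 12.47
eef_pos: [620.1, -125.0, 120.3]
ee_rot: [0.704, -0.704, 0.062, -0.063]
force: [-0.4, 0.2, -0.5]
grip_width: 1.0
dpos cm [-0.05, 8.43, 0.12] twist [-0.0, -0.002, 0.001] dist 84.27497440628946 ang deg 0.1
```

```bash
python3 -m handwheel '[{"delta_pos":[-0.03,1.0,0.1],"twist":[0,0,0],"jaw":1},{"delta_pos":[-0.05,2.5,0.12],"twist":[0,0,0],"jaw":1},{"delta_pos":[-0.05,4.5,0.12],"twist":[0,0,0],"jaw":1},{"delta_pos":[-0.05,6.5,0.12],"twist":[0,0,0],"jaw":1},{"delta_pos":[-0.05,7.8,0.12],"twist":[0,0,0],"jaw":1},{"delta_pos":[-0.05,8.4,0.12],"twist":[0,0,0],"jaw":1},{"delta_pos":[-0.05,8.4,0.12],"twist":[0,0,0],"jaw":1},{"delta_pos":[-0.05,8.4,0.12],"twist":[0,0,0],"jaw":1},{"delta_pos":[-0.05,8.4,0.12],"twist":[0,0,0],"jaw":0.5},{"delta_pos":[-0.05,8.4,0.12],"twist":[0,0,0],"jaw":0}]'
python3 - <<'E'
from h import *
r1=mat([.985,-.174,0],[0,0,-1])
plan([619.9,-123.7,36],r1)
E
python3 -m handwheel '[{"delta_pos":[0,0,0],"twist":[0,0,0],"jaw":0},{"delta_pos":[0,0,0],"twist":[0,0,0],"jaw":0},{"delta_pos":[0,0,0],"twist":[0,0,0],"jaw":0},{"delta_pos":[0,0,0],"twist":[0,0,0],"jaw":0},{"delta_pos":[0,0,0],"twist":[0,0,0],"jaw":0},{"delta_pos":[0,0,0],"twist":[0,0,0],"jaw":0},{"delta_pos":[0,0,0],"twist":[0,0,0],"jaw":0},{"delta_pos":[0,0,0],"twist":[0,0,0],"jaw":0},{"delta_pos":[0,0,0],"twist":[0,0,0],"jaw":0},{"delta_pos":[0,0,0],"twist":[0,0,0],"jaw":0}]' 60
python3 - <<'E'
from h import *
c=cam("wrist"); save(c["frame"],"w10.png"); p,r,s=tool(); print(p,r.as_matrix().round(4),s["joints"].round(2))
E
```

```text
time_s: 13.3
eef_pos: [620.3, -123.8, 36.9]
ee_rot: [-0.704, 0.704, -0.062, 0.063]
force: [0.6, 0.4, -0.2]
grip_width: 0.748
dpos cm [-0.04, 0.09, -0.0] twist [-0.0, -0.002, 0.003] dist 1.0216558878687505 ang deg 0.2
time_s: 14.13
eef_pos: [620.4, -123.8, 36.9]
ee_rot: [-0.704, 0.704, -0.062, 0.063]
force: [-0.4, 0.1, 5.7]
grip_width: 0.441
[ 620.42247021 -123.7972341    36.92136348] [[ 9.844e-01  2.700e-03  1.761e-01]
 [-1.761e-01 -4.000e-04  9.844e-01]
 [ 2.800e-03 -1.000e+00  1.000e-04]] [-0.38  0.71  1.34  0.    1.08 -0.21]
```

View pics/w10.png

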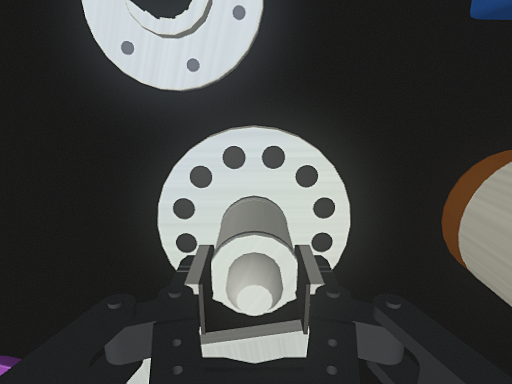

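The column is gripped, with the spigot visible at (255,290) between the pads. I'll lift it and measure the mill seat while the arm is out of its way.

```bash
python3 -m handwheel '[{"delta_pos":[0,-0.5,0],"twist":[0,0,0],"jaw":0},{"delta_pos":[0,-2,0],"twist":[0,0,0],"jaw":0},{"delta_pos":[0,-4.5,0],"twist":[0,0,0],"jaw":0},{"delta_pos":[0,-7.5,0],"twist":[0,0,0],"jaw":0},{"delta_pos":[0,-11,0],"twist":[0,0,0],"jaw":0},{"delta_pos":[0,-14.5,0],"twist":[0,0,0],"jaw":0},{"delta_pos":[0,-18,0],"twist":[0,0,0],"jaw":0},{"delta_pos":[0,-21.5,0],"twist":[0,0,0],"jaw":0},{"delta_pos":[0,-23.5,0],"twist":[0,0,0],"jaw":0},{"delta_pos":[0,-24,0],"twist":[0,0,0],"jaw":0}]'
python3 - <<'E'
from h import *
p,r,s=tool(); print(p,s["joints"].round(2))
def circ(Q,it=5):
    for _ in range(it):
        A=np.c_[Q[:,:2],np.ones(len(Q))]; x=np.linalg.lstsq(A,(Q[:,:2]**2).sum(1),rcond=None)[0]
        ce=x[:2]/2; rr=np.sqrt(x[2]+ce@ce); e=np.hypot(*(Q[:,:2]-ce).T)-rr
        Q=Q[abs(e)<max(2*e.std(),0.5)]
    return ce.round(2),rr.round(2),e.std().round(2),len(Q)
for n in ["top","scene"]:
    c=cam(n); P=cloud(c); Q=P.reshape(-1,3)
    save(c["frame"],f"{n}_m.png",(80,130,290,280) if n=="top" else (280,150,420,290),3.5)
    D=np.hypot(Q[:,0]-585,Q[:,1]-325)
    for nm,lo,hi,rm in [("tip",95,103,30),("disc",77,87,60),("floor",66,75,110)]:
        q=Q[(Q[:,2]>lo)&(Q[:,2]<hi)&(D<rm)]; print(n,nm,len(q),q.mean(0).round(1),cv2.minEnclosingCircle(q[:,:2].astype(np.float32)) if len(q) else 0)
    q=Q[(Q[:,2]<182)&(Q[:,2]>85)&(D>80)&(D<110)]
    if len(q)>20: print(n,"wall",circ(q))
    # housing top 
    q=Q[(Q[:,2]>178)&(Q[:,2]<190)&(D<175)]; 
    print(n,"top rect",cv2.minAreaRect(q[:,:2].astype(np.float32)))
    # inner rim edge: mask of rim heights, hole contour
    m=((P[...,2]>178)&(P[...,2]<195)&(np.hypot(P[...,0]-585,P[...,1]-325)<175)).astype(np.uint8)
    cs,hi=cv2.findContours(m,cv2.RETR_CCOMP,cv2.CHAIN_APPROX_NONE)
    hs=[cs[i] for i in range(len(cs)) if hi[0][i][3]>=0 and cv2.contourArea(cs[i])>300]
    for h in hs: print(n,"hole",circ(onplane(c,h.reshape(-1,2),185)))
E
```

```text
time_s: 15.02
eef_pos: [620.2, -123.9, 279.8]
ee_rot: [-0.704, 0.705, -0.06, 0.065]
force: [0.1, 0.2, -2.8]
grip_width: 0.442
[ 620.18965017 -123.87832466  279.76880242] [-0.38  0.53  1.01  0.    1.6  -0.21]
top tip 20 [577.3 323.9  97.2] ((578.182373046875, 322.4568176269531), 9.76590633392334)
top disc 198 [578.  323.2  80.1] ((586.9548950195312, 319.78143310546875), 57.071102142333984)
top floor 1513 [585.6 338.7  70. ] ((580.3426513671875, 327.18328857421875), 92.6298599243164)
top wall (array([577.33, 319.54]), np.float64(97.01), np.float64(1.87), 817)
top top rect ((578.1268920898438, 324.2589111328125), (250.12547302246094, 251.94427490234375), 85.26526641845703)
top hole (array([578.48, 323.37]), np.float64(92.91), np.float64(0.76), 154)
scene tip 32 [578.1 325.6  97.8] ((579.2393188476562, 325.724853515625), 11.344717979431152)
scene disc 245 [580.7 324.4  80.2] ((577.6010131835938, 326.00372314453125), 34.483917236328125)
scene floor 1148 [541.4 329.5  70.8] ((555.0247802734375, 327.55987548828125), 90.59308624267578)
scene wall (array([579.18, 325.13]), np.float64(95.02), np.float64(1.08), 1005)
scene top rect ((576.6424560546875, 325.09136962890625), (251.8490447998047, 255.69422912597656), 85.38703155517578)
scene hole (array([578.83, 323.95]), np.float64(92.58), np.float64(1.02), 157)
```

View pics/scene_m.png

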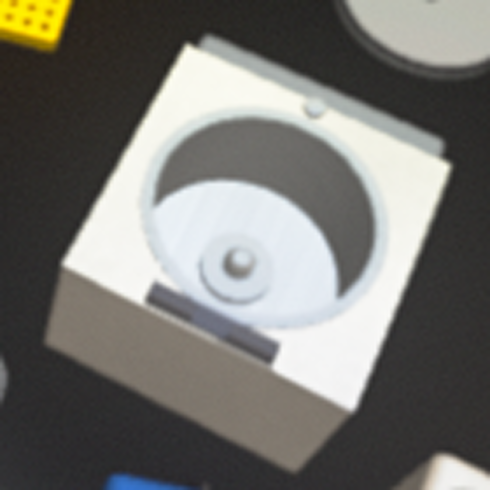

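View pics/top_m.png

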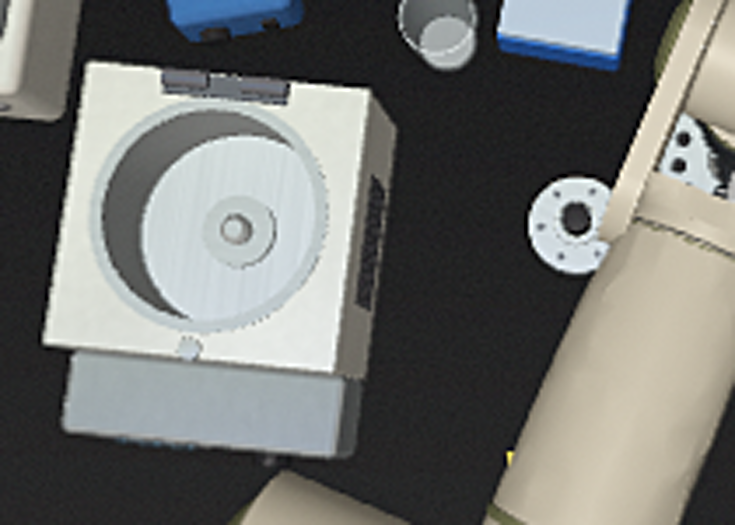

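Two views agree on the seat at about (578.5,324.2), with the spigot at scene crop (238,262) and top crop (237,228). I'll carry the carrier over in two calls.

```bash
python3 - <<'E'
from h import *
plan([578.5,324.2,282],mat([.985,-.174,0],[0,0,-1]))
E
```

```text
dpos cm [-11.92, -0.63, 43.36] twist [-0.0, -0.002, 0.001] dist 449.7281853653086 ang deg 0.1
```

```bash
python3 -m handwheel '[{"delta_pos":[-0.3,-0.1,1],"twist":[0,0,0],"jaw":0},{"delta_pos":[-0.8,-0.2,3],"twist":[0,0,0],"jaw":0},{"delta_pos":[-1.5,-0.4,5.5],"twist":[0,0,0],"jaw":0},{"delta_pos":[-2.3,-0.6,8.5],"twist":[0,0,0],"jaw":0},{"delta_pos":[-3.3,-0.6,12],"twist":[0,0,0],"jaw":0},{"delta_pos":[-4.3,-0.6,15.5],"twist":[0,0,0],"jaw":0},{"delta_pos":[-5.2,-0.6,19],"twist":[0,0,0],"jaw":0},{"delta_pos":[-6.2,-0.6,22.5],"twist":[0,0,0],"jaw":0},{"delta_pos":[-7.1,-0.6,26],"twist":[0,0,0],"jaw":0},{"delta_pos":[-8.1,-0.6,29.5],"twist":[0,0,0],"jaw":0}]'
python3 - <<'E'
from h import *
plan([578.5,324.2,282],mat([.985,-.174,0],[0,0,-1]))
E
```

```text
time_s: 15.95
eef_pos: [590.4, 183.4, 279.6]
ee_rot: [-0.704, 0.704, -0.064, 0.061]
force: [0.4, 0.0, -2.2]
grip_width: 0.442
dpos cm [-3.65, -0.23, 13.66] twist [0.001, -0.002, -0.003] dist 141.3671538888591 ang deg 0.2
```

```bash
python3 -m handwheel '[{"delta_pos":[-0.9,-0.1,3.3],"twist":[0,0,0],"jaw":0},{"delta_pos":[-1.8,-0.2,6.5],"twist":[0,0,0],"jaw":0},{"delta_pos":[-2.6,-0.2,9.5],"twist":[0,0,0],"jaw":0},{"delta_pos":[-3.2,-0.2,12],"twist":[0,0,0],"jaw":0},{"delta_pos":[-3.5,-0.2,13.2],"twist":[0,0,0],"jaw":0},{"delta_pos":[-3.65,-0.23,13.66],"twist":[0,-0.002,-0.002],"jaw":0},{"delta_pos":[-3.65,-0.23,13.66],"twist":[0,-0.002,-0.002],"jaw":0},{"delta_pos":[-3.65,-0.23,13.66],"twist":[0,-0.002,-0.002],"jaw":0},{"delta_pos":[-3.65,-0.23,13.66],"twist":[0,-0.002,-0.002],"jaw":0},{"delta_pos":[-3.65,-0.23,13.66],"twist":[0,-0.002,-0.002],"jaw":0}]'
cat >> h.py <<'E'
def circ(Q,it=6):
    Q=Q[:,:2]
    for _ in range(it):
        A=np.c_[Q,np.ones(len(Q))]; x=np.linalg.lstsq(A,(Q**2).sum(1),rcond=None)[0]
        ce=x[:2]/2; rr=np.sqrt(x[2]+ce@ce); e=np.hypot(*(Q-ce).T)-rr
        Q=Q[abs(e)<max(2*e.std(),0.5)]
    return ce.round(2),rr.round(2),e.std().round(2),len(Q)
E
python3 - <<'E'
from h import *
p,r,s=tool(); print(p,r.as_matrix().round(4),s["joints"].round(2))
c=cam("wrist"); save(c["frame"],"w11.png"); P=cloud(c); Q=P.reshape(-1,3)
D=np.hypot(Q[:,0]-578.5,Q[:,1]-324)
fl=Q[(D<70)&(Q[:,2]>235)&(Q[:,2]<270)]; print("flange",len(fl),np.median(fl,0),cv2.minEnclosingCircle(fl[:,:2].astype(np.float32)))
q=Q[(D>80)&(D<110)&(Q[:,2]>90)&(Q[:,2]<178)]; print("wall",len(q),circ(q) if len(q)>50 else 0)
rm=Q[(D>90)&(D<125)&(Q[:,2]>183.6)&(Q[:,2]<190)]; print("ring",len(rm),np.median(rm[:,2]),cv2.minEnclosingCircle(rm[:,:2].astype(np.float32)))
E
```

```text
time_s: 16.78
eef_pos: [580.3, 320.7, 284.4]
ee_rot: [-0.704, 0.704, -0.061, 0.063]
force: [0.0, -0.3, -3.9]
grip_width: 0.435
[580.27384074 320.65908201 284.38760637] [[ 9.844e-01  2.800e-03  1.757e-01]
 [-1.757e-01 -3.000e-04  9.844e-01]
 [ 2.800e-03 -1.000e+00  2.000e-04]] [ 0.33  0.61  0.86 -0.    1.67  0.51]
flange 17280 [586.88437644 343.13615801 259.87477785] ((580.2843627929688, 320.8030700683594), 59.836524963378906)
wall 5862 (array([578.23, 325.83]), np.float64(92.74), np.float64(0.24), 5591)
ring 10847 185.60783916649535 ((578.3457641601562, 324.17718505859375), 124.87374114990234)
```

View pics/w11.png

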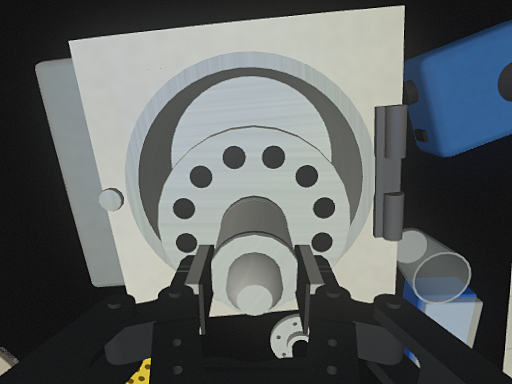

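```bash
python3 - <<'E'
from h import *
from scipy.optimize import least_squares
c=cam("wrist"); P=cloud(c); Z=P[...,2]
D=np.hypot(P[...,0]-578.5,P[...,1]-324)
m=((Z>180)&(Z<192)).astype(np.uint8)
low=((Z<176)&(D<95)).astype(np.uint8)
e=cv2.dilate(low,np.ones((3,3),np.uint8))&m
vu=np.argwhere(e); W=onplane(c,vu[:,::-1],185.3)[:,:2]
d=np.hypot(*(W-[578.5,324]).T); W=W[abs(d-95)<5]; ang=np.degrees(np.arctan2(*(W-[578.5,324]).T[::-1])); print(len(W),ang.min(),ang.max())
f=lambda x:np.hypot(*(W-x[:2]).T)-x[2]
print(least_squares(f,[578,324,95],loss="soft_l1").x, least_squares(lambda x:f([x[0],x[1],95]),[578,324],loss="soft_l1").x)
q=P.reshape(-1,3); dd=D.ravel()
q=q[(dd>85)&(dd<100)&(q[:,2]>110)&(q[:,2]<170)]
g=lambda x:np.hypot(*(q[:,:2]-x).T)-95
print("wall r=95",least_squares(g,[578,324.],loss="soft_l1").x)
ro=P.reshape(-1,3)[(dd>100)&(dd<108)&(P.reshape(-1,3)[:,2]>170)]; print(np.percentile(ro[:,2],[5,50,95]))
E
```

```text
166 13.570639648033778 155.85254225834976
[578.3092321  326.28495794  91.79921086] [577.59491661 322.74530624]
wall r=95 [578.01196053 322.76997945]
[181.88653524 185.08701461 188.18267295]
```

The wrist view shows the carrier centred over the chamber, with the flange tracking the TCP to within 0.2 mm. The chamber centre estimates scatter by about 2 mm in y. I'll shift back so the wrist camera can see the drive spigot itself.

```bash
python3 -m handwheel '[{"delta_pos":[0,0,-1.5],"twist":[0,0,0],"jaw":0},{"delta_pos":[0,0,-4.5],"twist":[0,0,0],"jaw":0},{"delta_pos":[0,0,-8],"twist":[0,0,0],"jaw":0},{"delta_pos":[0,0,-11],"twist":[0,0,0],"jaw":0},{"delta_pos":[0,0,-12.5],"twist":[0,0,0],"jaw":0},{"delta_pos":[0,0,-13],"twist":[0,0,0],"jaw":0},{"delta_pos":[0,0,-13],"twist":[0,0,0],"jaw":0},{"delta_pos":[0,0,-13],"twist":[0,0,0],"jaw":0},{"delta_pos":[0,0,-13],"twist":[0,0,0],"jaw":0},{"delta_pos":[0,0,-13],"twist":[0,0,0],"jaw":0}]'
python3 - <<'E'
from h import *
p,r,s=tool(); print(p)
c=cam("wrist"); save(c["frame"],"w12.png"); P=cloud(c); Q=P.reshape(-1,3)
D=np.hypot(Q[:,0]-578.5,Q[:,1]-324)
for nm,lo,hi,rm in [("tip",97,103,30),("straight",82,89,30),("disc",77,84,45)]:
    q=Q[(Q[:,2]>lo)&(Q[:,2]<hi)&(D<rm)]
    if len(q)>5: print(nm,len(q),q.mean(0).round(1),cv2.minEnclosingCircle(q[:,:2].astype(np.float32)))
# hole edge
Z=P[...,2]; DD=D.reshape(Z.shape)
low=((Z<176)&(DD<100)).astype(np.uint8); m=((Z>181)&(Z<192)).astype(np.uint8)
e=cv2.dilate(low,np.ones((3,3),np.uint8))&m; vu=np.argwhere(e); W=onplane(c,vu[:,::-1],185)[:,:2]
d=np.hypot(*(W-[578.5,324]).T); W=W[abs(d-93)<5]; print("hole",circ(W), np.degrees(np.arctan2(*(W-[578.5,324]).T[::-1])).min())
# disc edge circle: boundary px disc vs floor by depth
dm=((Z>76)&(Z<86)&(DD<45)).astype(np.uint8); cs=max(cv2.findContours(dm,0,1)[0],key=cv2.contourArea).reshape(-1,2)
print("disc edge",circ(onplane(c,cs,80)))
E
```

```text
time_s: 17.72
eef_pos: [557.3, 194.9, 284.0]
ee_rot: [0.705, -0.704, 0.06, -0.062]
force: [0.3, -0.4, -2.7]
grip_width: 0.438
[557.31580418 194.85040352 283.99245881]
tip 262 [578.2 325.6  98.4] ((578.8693237304688, 325.1864013671875), 9.716611862182617)
straight 103 [576.6 323.7  83.1] ((578.8226928710938, 323.46453857421875), 29.950681686401367)
disc 2998 [578.3 326.   80.5] ((577.8216552734375, 325.81829833984375), 34.1700325012207)
hole (array([578.01, 325.19]), np.float64(91.64), np.float64(0.15), 46) -163.82667603991348
disc edge (array([578.16, 325.69]), np.float64(33.36), np.float64(0.31), 159)
```

View pics/w12.png

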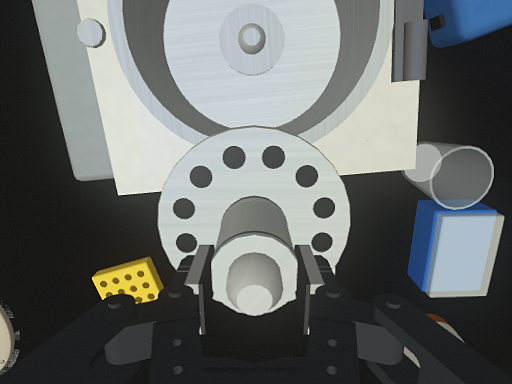

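The drive disc is clearly visible at (252,39). Its edge fits (578.2,325.7) and the spigot tip fits (578.5,325.4), so I'll use (578.2,325.6).

```bash
python3 - <<'E'
from h import *
plan([578.2,325.5,250],mat([.9844,-.176,0],[0,0,-1]))
E
```

```text
dpos cm [-0.21, 3.41, 13.24] twist [-0.0, 0.003, 0.002] dist 136.70127559538588 ang deg 0.2
```

```bash
python3 -m handwheel '[{"delta_pos":[0,0,1.5],"twist":[0,0,0],"jaw":0},{"delta_pos":[-0.1,0.5,4.5],"twist":[0,0,0],"jaw":0},{"delta_pos":[-0.2,1.2,8],"twist":[0,0,0],"jaw":0},{"delta_pos":[-0.2,2.2,11],"twist":[0,0.002,0.002],"jaw":0},{"delta_pos":[-0.2,3.0,12.6],"twist":[0,0.003,0.002],"jaw":0},{"delta_pos":[-0.21,3.4,13.24],"twist":[0,0.003,0.002],"jaw":0},{"delta_pos":[-0.21,3.4,13.24],"twist":[0,0.003,0.002],"jaw":0},{"delta_pos":[-0.21,3.4,13.24],"twist":[0,0.003,0.002],"jaw":0},{"delta_pos":[-0.21,3.4,13.24],"twist":[0,0.003,0.002],"jaw":0},{"delta_pos":[-0.21,3.4,13.24],"twist":[0,0.003,0.002],"jaw":0}]'
python3 - <<'E'
from h import *
p,r,s=tool();print(r.as_matrix()[:,1].round(4))
plan([578.2,325.5,140],mat([.9844,-.176,0],[0,0,-1]))
E
```

```text
time_s: 18.6
eef_pos: [578.7, 323.6, 251.3]
ee_rot: [0.705, -0.704, 0.063, -0.064]
force: [-0.3, 0.1, -3.5]
grip_width: 0.441
[ 2.2e-03  5.0e-04 -1.0e+00]
dpos cm [-0.11, 11.13, 0.17] twist [-0.001, -0.002, 0.002] dist 111.35661871204931 ang deg 0.2
```

```bash
python3 -m handwheel '[{"delta_pos":[-0.05,1,0.1],"twist":[0,0,0],"jaw":0},{"delta_pos":[-0.1,2.5,0.17],"twist":[0,-0.002,0.002],"jaw":0},{"delta_pos":[-0.1,4.5,0.17],"twist":[0,-0.002,0.002],"jaw":0},{"delta_pos":[-0.1,6.5,0.17],"twist":[0,-0.002,0.002],"jaw":0},{"delta_pos":[-0.1,8.5,0.17],"twist":[0,-0.002,0.002],"jaw":0},{"delta_pos":[-0.1,10.2,0.17],"twist":[0,-0.002,0.002],"jaw":0},{"delta_pos":[-0.1,11,0.17],"twist":[0,-0.002,0.002],"jaw":0},{"delta_pos":[-0.1,11.1,0.17],"twist":[0,-0.002,0.002],"jaw":0},{"delta_pos":[-0.1,11.1,0.17],"twist":[0,-0.002,0.002],"jaw":0},{"delta_pos":[-0.1,11.1,0.17],"twist":[0,-0.002,0.002],"jaw":0}]'
python3 - <<'E'
from h import *
p,r,s=tool();print(r.as_matrix()[:,1].round(4))
plan([578.2,325.5,118],mat([.9844,-.176,0],[0,0,-1]))
c=cam("wrist"); save(c["frame"],"w13.png")
E
```

```text
time_s: 19.43
eef_pos: [578.4, 326.6, 140.6]
ee_rot: [0.705, -0.704, 0.062, -0.063]
force: [0.3, -1.8, -3.9]
grip_width: 0.438
[ 0.001   0.0014 -1.    ]
dpos cm [0.0, 2.26, -0.11] twist [-0.002, 0.001, 0.001] dist 22.651684448084968 ang deg 0.1
```

View pics/w13.png

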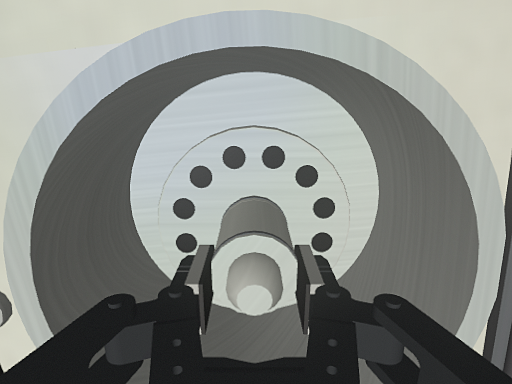

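```bash
python3 -m handwheel '[{"delta_pos":[0,0.2,-0.08],"twist":[0,0,0],"jaw":0},{"delta_pos":[0,0.5,-0.1],"twist":[0,0,0],"jaw":0},{"delta_pos":[0,0.8,-0.1],"twist":[0,0,0],"jaw":0},{"delta_pos":[0,1.1,-0.1],"twist":[0,0,0],"jaw":0},{"delta_pos":[0,1.4,-0.1],"twist":[0,0,0],"jaw":0},{"delta_pos":[0,1.6,-0.1],"twist":[0,0,0],"jaw":0},{"delta_pos":[0,1.8,-0.1],"twist":[0,0,0],"jaw":0},{"delta_pos":[0,1.95,-0.1],"twist":[0,0,0],"jaw":0},{"delta_pos":[0,2.0,-0.1],"twist":[0,0,0],"jaw":0},{"delta_pos":[0,2.0,-0.1],"twist":[0,0,0],"jaw":0}]'
python3 - <<'E'
from h import *
p,r,s=tool();print(p,r.as_matrix()[:,1].round(4),s["force"],s["wrist_torque"])
E
```

```text
time_s: 20.32
eef_pos: [577.6, 325.5, 119.2]
ee_rot: [0.705, -0.704, 0.063, -0.062]
force: [0.1, 0.0, -3.8]
grip_width: 0.438
[577.58406021 325.51475741 119.20344363] [-1.2e-03  6.0e-04 -1.0e+00] [ 0.14633188  0.03839109 -3.75958376] [-0.00194914  0.00448661  0.00361579]
```

It is 2.7 mm from the seat with no side load. Lowering the last bit slowly.

```bash
python3 -m handwheel '[{"delta_pos":[0.03,0.04,0],"twist":[0,0,0],"jaw":0},{"delta_pos":[0.03,0.08,0],"twist":[0,0,0],"jaw":0},{"delta_pos":[0.03,0.12,0],"twist":[0,0,0],"jaw":0},{"delta_pos":[0.03,0.15,0],"twist":[0,0,0],"jaw":0},{"delta_pos":[0.03,0.18,0],"twist":[0,0,0],"jaw":0},{"delta_pos":[0.03,0.21,0],"twist":[0,0,0],"jaw":0},{"delta_pos":[0.03,0.24,0],"twist":[0,0,0],"jaw":0},{"delta_pos":[0.03,0.26,0],"twist":[0,0,0],"jaw":0},{"delta_pos":[0.03,0.27,0],"twist":[0,0,0],"jaw":0},{"delta_pos":[0.03,0.27,0],"twist":[0,0,0],"jaw":0}]'
python3 - <<'E'
from h import *
p,r,s=tool();print(p,r.as_matrix()[:,1].round(4),s["force"],s["wrist_torque"])
E
```

```text
time_s: 21.15
eef_pos: [577.9, 325.5, 117.1]
ee_rot: [0.705, -0.704, 0.062, -0.062]
force: [-2.8, -0.4, 1.5]
grip_width: 0.443
[577.93169362 325.54172659 117.07930521] [-7.e-04  8.e-04 -1.e+00] [-2.84963773 -0.43430545  1.48203984] [-0.06245436  0.33745985 -0.00100882]
```

```bash
python3 -m handwheel '[{"delta_pos":[-0.02,0.02,0],"twist":[0,0,0],"jaw":0},{"delta_pos":[-0.02,0.04,0],"twist":[0,0,0],"jaw":0},{"delta_pos":[-0.02,0.05,0],"twist":[0,0,0],"jaw":0},{"delta_pos":[-0.02,0.05,0],"twist":[0,0,0],"jaw":0},{"delta_pos":[-0.02,0.05,0],"twist":[0,0,0],"jaw":0.5},{"delta_pos":[-0.02,0.05,0],"twist":[0,0,0],"jaw":0.6},{"delta_pos":[-0.02,0.05,0],"twist":[0,0,0],"jaw":0.8},{"delta_pos":[-0.02,0.05,0],"twist":[0,0,0],"jaw":0.8},{"delta_pos":[-0.02,0.05,0],"twist":[0,0,0],"jaw":0.8},{"delta_pos":[-0.02,0.05,0],"twist":[0,0,0],"jaw":0.8}]'
python3 - <<'E'
from h import *
p,r,s=tool();print(p,s["force"],s["wrist_torque"],s["grip_width"])
c=cam("wrist"); save(c["frame"],"w14.png"); P=cloud(c); Q=P.reshape(-1,3)
D=np.hypot(Q[:,0]-578,Q[:,1]-325.6)
fl=Q[(D<58)&(D>25)&(Q[:,2]>86)&(Q[:,2]<100)]; A=np.c_[fl[:,:2]-[578,325.6],np.ones(len(fl))]
print(len(fl),np.median(fl,0),np.linalg.lstsq(A,fl[:,2],rcond=None)[0])
E
```

```text
time_s: 21.98
eef_pos: [577.7, 325.5, 116.0]
ee_rot: [0.705, -0.704, 0.063, -0.062]
force: [-0.3, 0.2, 0.1]
grip_width: 0.801
[577.72041324 325.50822639 116.02734206] [-0.25670818  0.19196     0.11903577] [ 0.04940347 -0.01068721 -0.02491462] 0.8012690642523898
16899 [585.73102353 345.4526555   92.53880176] [ 8.04488787e-04 -2.10598995e-04  9.25399286e+01]
```

View pics/w14.png

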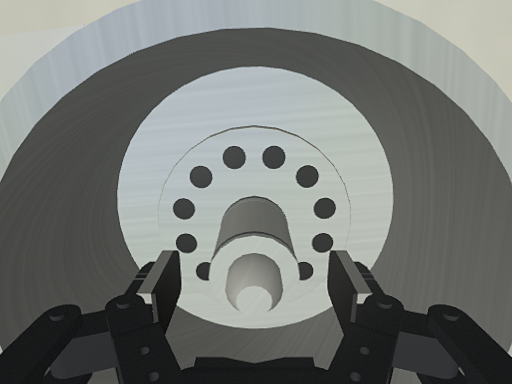

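The flange's top reads 92.5 mm (92 when home) and is level to 0.05°, so the carrier is home. I'll retreat straight up and go for the cap.

```bash
python3 -m handwheel '[{"delta_pos":[0,-0.3,0],"twist":[0,0,0],"jaw":0.85},{"delta_pos":[0,-1.2,0],"twist":[0,0,0],"jaw":0.85},{"delta_pos":[0,-3,0],"twist":[0,0,0],"jaw":0.85},{"delta_pos":[0,-5.5,0],"twist":[0,0,0],"jaw":0.85},{"delta_pos":[0,-8.5,0],"twist":[0,0,0],"jaw":0.85},{"delta_pos":[0,-12,0],"twist":[0,0,0],"jaw":0.85},{"delta_pos":[0,-15,0],"twist":[0,0,0],"jaw":0.85},{"delta_pos":[0,-17.5,0],"twist":[0,0,0],"jaw":0.85},{"delta_pos":[0,-18,0],"twist":[0,0,0],"jaw":0.85},{"delta_pos":[0,-18,0],"twist":[0,0,0],"jaw":0.85}]'
python3 - <<'E'
from h import *
plan([601,-10,200],mat([.9844,-.176,0],[0,0,-1]))
c=cam("wrist"); save(c["frame"],"w15.png"); P=cloud(c); Q=P.reshape(-1,3)
D=np.hypot(Q[:,0]-578,Q[:,1]-325.6)
for nm,lo,hi,rm in [("tip",167,174,15),("shoulder",149,155,25),("flange",89,95,65)]:
    q=Q[(Q[:,2]>lo)&(Q[:,2]<hi)&(D<rm)]
    if len(q)>5: print(nm,len(q),np.median(q,0).round(1),cv2.minEnclosingCircle(q[:,:2].astype(np.float32)))
E
```

```text
time_s: 22.87
eef_pos: [578.3, 325.6, 298.7]
ee_rot: [0.705, -0.704, 0.061, -0.063]
force: [0.2, -0.4, 0.2]
grip_width: 0.848
dpos cm [8.09, 9.81, -32.67] twist [-0.003, 0.001, 0.003] dist 350.51120333748077 ang deg 0.2
tip 286 [577.3 326.4 170. ] ((577.0982055664062, 325.6230163574219), 9.363591194152832)
shoulder 805 [578.  330.  152.5] ((577.1422119140625, 325.6786193847656), 20.27540397644043)
flange 6707 [580.  335.2  92.5] ((577.147705078125, 325.6897277832031), 59.88444137573242)
```

View pics/w15.png

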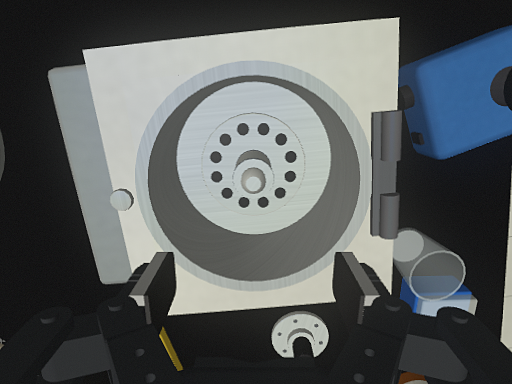

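The carrier is seated upright: tip at 170.0, shoulder at 152.5, and all circles centred on (577.1,325.65). Now to the cap, visible at (300,335).

```bash
python3 -m handwheel '[{"delta_pos":[0.4,0,-1.5],"twist":[0,0,0],"jaw":0.85},{"delta_pos":[1.2,0,-5],"twist":[0,0,0],"jaw":0.85},{"delta_pos":[2.2,0,-9],"twist":[0,0,0],"jaw":0.85},{"delta_pos":[3.2,0,-13],"twist":[0,0,0],"jaw":0.85},{"delta_pos":[4.2,0.5,-17],"twist":[0,0,0],"jaw":0.85},{"delta_pos":[5.2,2.0,-21],"twist":[0,0,0],"jaw":0.85},{"delta_pos":[6.2,4.0,-25],"twist":[0,0,0],"jaw":0.85},{"delta_pos":[7.2,6.5,-28.5],"twist":[0,0,0],"jaw":0.85},{"delta_pos":[7.8,8.5,-31.5],"twist":[0,0,0],"jaw":0.85},{"delta_pos":[8.1,9.8,-32.7],"twist":[0,0,0],"jaw":0.85}]'
python3 - <<'E'
from h import *
p,r,s=tool(); print(p)
c=cam("wrist"); save(c["frame"],"w16.png"); P=cloud(c); Q=P.reshape(-1,3)
D=np.hypot(Q[:,0]-601,Q[:,1]-8)
for nm,lo,hi,rm in [("knobtop",59,66,30),("collar",20,25,40),("disc",7,13,60)]:
    q=Q[(Q[:,2]>lo)&(Q[:,2]<hi)&(D<rm)]
    if len(q)>5: print(nm,len(q),np.median(q,0).round(1),cv2.minEnclosingCircle(q[:,:2].astype(np.float32)))
E
```

```text
time_s: 23.75
eef_pos: [598.6, -14.3, 193.9]
ee_rot: [0.704, -0.704, 0.066, -0.061]
force: [-0.3, -0.5, 0.1]
grip_width: 0.852
[598.6323335  -14.31879099 193.88128216]
knobtop 789 [600.3   9.7  62.4] ((600.0991821289062, 8.932462692260742), 15.241029739379883)
collar 503 [604.2  19.8  22.3] ((600.376220703125, 9.21338939666748), 21.733217239379883)
disc 4856 [601.9  13.7  10.5] ((600.152099609375, 8.972193717956543), 48.08201599121094)
```

View pics/w16.png

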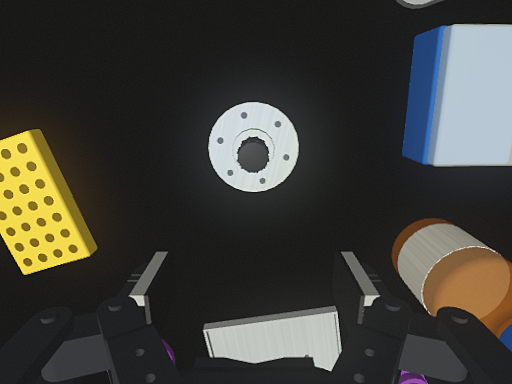

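This close-up confirms the cap: a grey 96 mm disc with a ribbed black knob at (253,152), centred at (600.1,8.95). It is the only grey one; the look-alikes are purple.

```bash
python3 - <<'E'
from h import *
plan([600.1,8.95,100],mat([.9844,-.176,0],[0,0,-1]))
E
```

```text
dpos cm [-0.13, 9.13, 2.42] twist [0.0, -0.004, -0.011] dist 94.49546957778202 ang deg 0.6
```

```bash
python3 -m handwheel '[{"delta_pos":[0,1,0.8],"twist":[0,-0.002,-0.005],"jaw":0.85},{"delta_pos":[-0.1,3,1.6],"twist":[0,-0.004,-0.011],"jaw":0.85},{"delta_pos":[-0.13,5.5,2.2],"twist":[0,-0.004,-0.011],"jaw":0.85},{"delta_pos":[-0.13,7.8,2.42],"twist":[0,-0.004,-0.011],"jaw":0.85},{"delta_pos":[-0.13,9.1,2.42],"twist":[0,-0.004,-0.011],"jaw":0.85},{"delta_pos":[-0.13,9.1,2.42],"twist":[0,-0.004,-0.011],"jaw":0.85},{"delta_pos":[-0.13,9.1,2.42],"twist":[0,-0.004,-0.011],"jaw":0.85},{"delta_pos":[-0.13,9.1,2.42],"twist":[0,-0.004,-0.011],"jaw":0.85},{"delta_pos":[-0.13,9.1,2.42],"twist":[0,-0.004,-0.011],"jaw":0.85},{"delta_pos":[-0.13,9.1,2.42],"twist":[0,-0.004,-0.011],"jaw":0.85}]'
python3 - <<'E'
from h import *
plan([600.1,8.95,27.5],mat([.9844,-.176,0],[0,0,-1]))
c=cam("wrist"); save(c["frame"],"w17.png"); P=cloud(c); Q=P.reshape(-1,3)
D=np.hypot(Q[:,0]-601,Q[:,1]-8)
for nm,lo,hi,rm in [("knobtop",59,66,30),("collar",20,25,40),("disc",7,13,60)]:
    q=Q[(Q[:,2]>lo)&(Q[:,2]<hi)&(D<rm)]
    if len(q)>5: print(nm,len(q),np.median(q,0).round(1),cv2.minEnclosingCircle(q[:,:2].astype(np.float32)))
E
```

```text
time_s: 24.63
eef_pos: [603.5, 13.4, 107.9]
ee_rot: [-0.704, 0.705, -0.057, 0.065]
force: [0.5, 0.4, -0.6]
grip_width: 0.849
dpos cm [-0.35, 8.03, -0.5] twist [-0.0, 0.005, 0.011] dist 80.54711926915955 ang deg 0.7
knobtop 1332 [600.6  10.   62.4] ((600.2611083984375, 9.057689666748047), 15.464873313903809)
collar 801 [602.9  20.6  22.3] ((600.3114013671875, 9.315993309020996), 21.820249557495117)
disc 7033 [603.3  19.1  10.5] ((600.1849365234375, 9.090070724487305), 47.918296813964844)
```

```bash
python3 -m handwheel '[{"delta_pos":[-0.2,0.5,-0.3],"twist":[0,0.003,0.006],"jaw":0.85},{"delta_pos":[-0.34,1.5,-0.49],"twist":[0,0.005,0.011],"jaw":0.85},{"delta_pos":[-0.34,2.5,-0.49],"twist":[0,0.005,0.011],"jaw":0.85},{"delta_pos":[-0.34,3.8,-0.49],"twist":[0,0.005,0.011],"jaw":0.85},{"delta_pos":[-0.34,5.2,-0.49],"twist":[0,0.005,0.011],"jaw":0.85},{"delta_pos":[-0.34,6.6,-0.49],"twist":[0,0.005,0.011],"jaw":0.85},{"delta_pos":[-0.34,7.6,-0.49],"twist":[0,0.005,0.011],"jaw":0.85},{"delta_pos":[-0.34,8.0,-0.49],"twist":[0,0.005,0.011],"jaw":0.85},{"delta_pos":[-0.34,8.0,-0.49],"twist":[0,0.005,0.011],"jaw":0.85},{"delta_pos":[-0.34,8.0,-0.49],"twist":[0,0.005,0.011],"jaw":0.85}]'
python3 - <<'E'
from h import *
plan([600.2,9.05,27.5],mat([.9844,-.176,0],[0,0,-1]))
E
```

```text
time_s: 25.52
eef_pos: [599.9, 9.0, 27.0]
ee_rot: [0.705, -0.704, 0.063, -0.062]
force: [-0.5, 0.4, 1.0]
grip_width: 0.849
dpos cm [0.03, -0.05, 0.01] twist [-0.0, -0.0, -0.001] dist 0.5945018124146638 ang deg 0.1
```

```bash
python3 -m handwheel '[{"delta_pos":[0.03,-0.05,0],"twist":[0,0,0],"jaw":0.5},{"delta_pos":[0.03,-0.05,0],"twist":[0,0,0],"jaw":0},{"delta_pos":[0.03,-0.05,0],"twist":[0,0,0],"jaw":0},{"delta_pos":[0.03,-0.05,0],"twist":[0,0,0],"jaw":0},{"delta_pos":[0.03,-0.05,0],"twist":[0,0,0],"jaw":0},{"delta_pos":[0.03,-0.05,0],"twist":[0,0,0],"jaw":0},{"delta_pos":[0.03,-0.05,0],"twist":[0,0,0],"jaw":0},{"delta_pos":[0.03,-0.05,0],"twist":[0,0,0],"jaw":0},{"delta_pos":[0.03,-0.05,0],"twist":[0,0,0],"jaw":0},{"delta_pos":[0.03,-0.05,0],"twist":[0,0,0],"jaw":0}]' 50
python3 - <<'E'
from h import *
p,r,s=tool(); print(p,r.as_matrix()[:,1].round(4))
c=cam("wrist"); save(c["frame"],"w18.png")
E
```

```text
time_s: 26.35
eef_pos: [600.4, 9.0, 28.1]
ee_rot: [0.704, -0.704, 0.062, -0.062]
force: [-1.5, 1.0, 6.9]
grip_width: 0.31
[600.40216825   8.99317541  28.09494661] [ 1.e-04  4.e-04 -1.e+00]
```

View pics/w18.png

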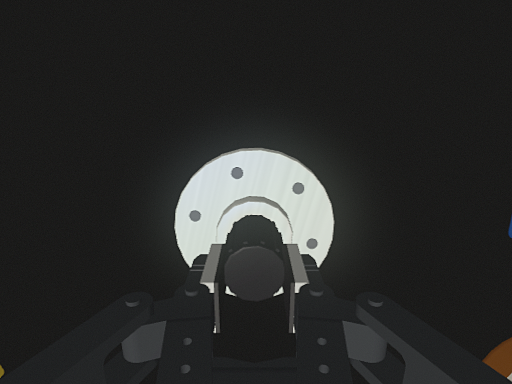

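The knob is gripped at 0.31, centred at (255,270). Lifting.

```bash
python3 -m handwheel '[{"delta_pos":[0,-0.5,0],"twist":[0,0,0],"jaw":0},{"delta_pos":[0,-2,0],"twist":[0,0,0],"jaw":0},{"delta_pos":[0,-4.5,0],"twist":[0,0,0],"jaw":0},{"delta_pos":[0,-7.5,0],"twist":[0,0,0],"jaw":0},{"delta_pos":[0,-11,0],"twist":[0,0,0],"jaw":0},{"delta_pos":[0,-14.5,0],"twist":[0,0,0],"jaw":0},{"delta_pos":[0,-18,0],"twist":[0,0,0],"jaw":0},{"delta_pos":[0,-21.5,0],"twist":[0,0,0],"jaw":0},{"delta_pos":[0,-24.5,0],"twist":[0,0,0],"jaw":0},{"delta_pos":[0,-25.5,0],"twist":[0,0,0],"jaw":0}]'
python3 - <<'E'
from h import *
plan([577.1,325.65,270],mat([.9844,-.176,0],[0,0,-1]))
c=cam("wrist"); save(c["frame"],"w19.png"); P=cloud(c); Q=P.reshape(-1,3); p,r,s=tool(); print(p,s["force"])
D=np.hypot(Q[:,0]-p[0],Q[:,1]-p[1]); z0=p[2]-28
for nm,lo,hi,rm in [("knobtop",58,66,30),("disc",6,14,60)]:
    q=Q[(Q[:,2]>z0+lo)&(Q[:,2]<z0+hi)&(D<rm)]
    if len(q)>5: print(nm,len(q),np.median(q,0).round(1),cv2.minEnclosingCircle(q[:,:2].astype(np.float32)))
A=np.c_[q[:,:2]-p[:2],np.ones(len(q))]; print(np.linalg.lstsq(A,q[:,2],rcond=None)[0])
E
```

```text
time_s: 27.23
eef_pos: [601.1, 8.8, 287.3]
ee_rot: [-0.704, 0.704, -0.06, 0.065]
force: [0.1, -0.8, -0.5]
grip_width: 0.313
dpos cm [-7.95, 1.69, 30.77] twist [-0.0, 0.0, 0.006] dist 318.2265769544751 ang deg 0.3
[601.16714747   8.73338614 286.63621284] [-0.14852067 -0.48111481  0.59748986]
knobtop 3581 [600.9  12.  321.5] ((601.8101196289062, 15.11251163482666), 26.88361930847168)
disc 10348 [607.1  29.3 269.6] ((600.978515625, 9.054409980773926), 47.847328186035156)
[ 5.04805701e-03 -5.03391830e-03  2.69632738e+02]
```

View pics/w19.png

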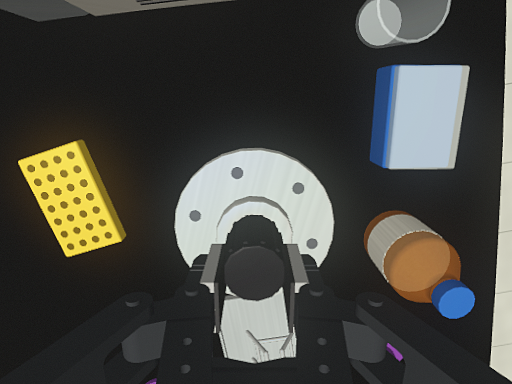

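The cap is held level, disc centre (601.0,9.05) against TCP (601.2,8.7). Carrying it over the chamber.

```bash
python3 -m handwheel '[{"delta_pos":[-0.3,0,1],"twist":[0,0,0],"jaw":0},{"delta_pos":[-0.8,0,3],"twist":[0,0,0],"jaw":0},{"delta_pos":[-1.5,0,6],"twist":[0,0,0],"jaw":0},{"delta_pos":[-2.3,0,9.5],"twist":[0,0,0],"jaw":0},{"delta_pos":[-3.3,0,13],"twist":[0,0,0],"jaw":0},{"delta_pos":[-4.3,0,16.5],"twist":[0,0,0],"jaw":0},{"delta_pos":[-5.2,0,20],"twist":[0,0,0],"jaw":0},{"delta_pos":[-6,0,23.5],"twist":[0,0,0],"jaw":0},{"delta_pos":[-6.8,0.3,26.5],"twist":[0,0,0],"jaw":0},{"delta_pos":[-7.5,0.6,29],"twist":[0,0,0],"jaw":0}]'
python3 -m handwheel '[{"delta_pos":[-0.2,0.2,0.7],"twist":[0,0,0],"jaw":0},{"delta_pos":[-0.4,0.5,1.4],"twist":[0,0,0],"jaw":0},{"delta_pos":[-0.45,0.8,1.7],"twist":[0,0,0],"jaw":0},{"delta_pos":[-0.45,1,1.77],"twist":[0,0,0],"jaw":0},{"delta_pos":[-0.45,1,1.77],"twist":[0,0,0],"jaw":0},{"delta_pos":[-0.45,1,1.77],"twist":[0,0,0],"jaw":0},{"delta_pos":[-0.45,1,1.77],"twist":[0,0,0],"jaw":0},{"delta_pos":[-0.45,1,1.77],"twist":[0,0,0],"jaw":0},{"delta_pos":[-0.45,1,1.77],"twist":[0,0,0],"jaw":0},{"delta_pos":[-0.45,1,1.77],"twist":[0,0,0],"jaw":0}]'
python3 - <<'E'
from h import *
plan([577.1,325.5,205],mat([.9844,-.176,0],[0,0,-1]))
c=cam("wrist"); save(c["frame"],"w20.png"); P=cloud(c); Q=P.reshape(-1,3); p,r,s=tool(); print(p,s["force"])
D=np.hypot(Q[:,0]-p[0],Q[:,1]-p[1]); z0=p[2]-27
q=Q[(Q[:,2]>z0+6)&(Q[:,2]<z0+14)&(D<60)]; print(len(q),np.median(q,0).round(1),cv2.minEnclosingCircle(q[:,:2].astype(np.float32)))
A=np.c_[q[:,:2]-p[:2],np.ones(len(q))]; print(np.linalg.lstsq(A,q[:,2],rcond=None)[0])
E
```

```text
time_s: 28.12
eef_pos: [575.9, 310.5, 273.3]
ee_rot: [-0.704, 0.705, -0.064, 0.06]
force: [0.8, -0.1, -1.1]
grip_width: 0.31
time_s: 28.95
eef_pos: [576.3, 325.6, 266.7]
ee_rot: [0.705, -0.704, 0.063, -0.062]
force: [0.5, -0.3, -0.2]
grip_width: 0.308
dpos cm [0.09, 6.17, 0.0] twist [-0.001, -0.0, -0.001] dist 61.69525950635939 ang deg 0.1
[576.25655706 325.63322869 266.6605496 ] [ 0.37056076 -0.7632295  -0.58264874]
10350 [582.3 346.  249. ] ((576.1243896484375, 325.8441467285156), 48.02885055541992)
[-9.79615077e-04 -2.01153619e-03  2.49073037e+02]
```

View pics/w20.png

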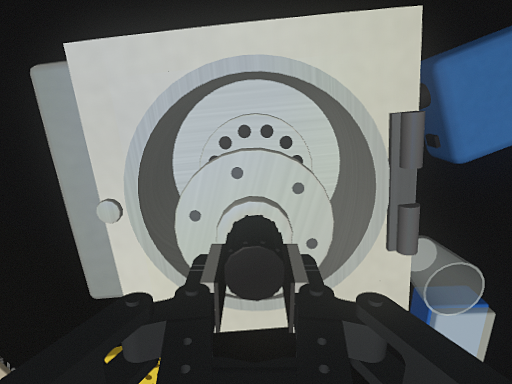

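```bash
python3 -m handwheel '[{"delta_pos":[0.05,0.8,0],"twist":[0,0,0],"jaw":0},{"delta_pos":[0.09,2,0],"twist":[0,0,0],"jaw":0},{"delta_pos":[0.09,3.5,0],"twist":[0,0,0],"jaw":0},{"delta_pos":[0.09,5,0],"twist":[0,0,0],"jaw":0},{"delta_pos":[0.09,5.9,0],"twist":[0,0,0],"jaw":0},{"delta_pos":[0.09,6.2,0],"twist":[0,0,0],"jaw":0},{"delta_pos":[0.09,6.2,0],"twist":[0,0,0],"jaw":0},{"delta_pos":[0.09,6.2,0],"twist":[0,0,0],"jaw":0},{"delta_pos":[0.09,6.2,0],"twist":[0,0,0],"jaw":0},{"delta_pos":[0.09,6.2,0],"twist":[0,0,0],"jaw":0}]'
python3 - <<'E'
from h import *
plan([577.2,325.45,183],mat([.9844,-.176,0],[0,0,-1]));p,r,s=tool(); print(p,r.as_matrix()[:,1].round(4),s["force"])
E
```

```text
time_s: 29.83
eef_pos: [577.3, 325.8, 205.4]
ee_rot: [0.705, -0.704, 0.062, -0.063]
force: [0.1, 0.1, -0.6]
grip_width: 0.311
dpos cm [-0.0, 2.24, -0.04] twist [-0.001, -0.0, 0.0] dist 22.442959766719643 ang deg 0.1
[577.29018738 325.76855054 205.44051771] [ 3.0e-04  1.1e-03 -1.0e+00] [ 0.13019351  0.05054087 -0.58493348]
```

```bash
python3 -m handwheel '[{"delta_pos":[0,0.3,-0.03],"twist":[0,0,0],"jaw":0},{"delta_pos":[0,0.6,-0.03],"twist":[0,0,0],"jaw":0},{"delta_pos":[0,0.9,-0.03],"twist":[0,0,0],"jaw":0},{"delta_pos":[0,1.2,-0.03],"twist":[0,0,0],"jaw":0},{"delta_pos":[0,1.5,-0.03],"twist":[0,0,0],"jaw":0},{"delta_pos":[0,1.8,-0.03],"twist":[0,0,0],"jaw":0},{"delta_pos":[0,2.0,-0.03],"twist":[0,0,0],"jaw":0},{"delta_pos":[0,2.2,-0.03],"twist":[0,0,0],"jaw":0},{"delta_pos":[0,2.2,-0.03],"twist":[0,0,0],"jaw":0},{"delta_pos":[0,2.2,-0.03],"twist":[0,0,0],"jaw":0}]'
python3 - <<'E'
from h import *
p,r,s=tool(); print(p,r.as_matrix()[:,1].round(4),s["force"],s["wrist_torque"])
E
```

```text
time_s: 30.67
eef_pos: [577.0, 325.4, 182.5]
ee_rot: [0.705, -0.704, 0.063, -0.062]
force: [-1.1, 0.0, -2.2]
grip_width: 0.313
[576.95069571 325.38193878 182.54588116] [-1.1e-03  6.0e-04 -1.0e+00] [-1.09165923  0.01843329 -2.22025462] [ 0.00684217 -0.02601998  0.04691851]
```

About 2.3 mm to go, with no jamming. Lowering the last bit in small steps.

```bash
python3 -m handwheel '[{"delta_pos":[0.01,0.04,0],"twist":[0,0,0],"jaw":0},{"delta_pos":[0.01,0.08,0],"twist":[0,0,0],"jaw":0},{"delta_pos":[0.01,0.12,0],"twist":[0,0,0],"jaw":0},{"delta_pos":[0.01,0.15,0],"twist":[0,0,0],"jaw":0},{"delta_pos":[0.01,0.18,0],"twist":[0,0,0],"jaw":0},{"delta_pos":[0.01,0.2,0],"twist":[0,0,0],"jaw":0},{"delta_pos":[0.01,0.22,0],"twist":[0,0,0],"jaw":0},{"delta_pos":[0.01,0.24,0],"twist":[0,0,0],"jaw":0},{"delta_pos":[0.01,0.24,0],"twist":[0,0,0],"jaw":0},{"delta_pos":[0.01,0.24,0],"twist":[0,0,0],"jaw":0}]'
python3 - <<'E'
from h import *
p,r,s=tool(); print(p,r.as_matrix()[:,1].round(4),s["force"],s["wrist_torque"])
c=cam("wrist"); P=cloud(c); Q=P.reshape(-1,3)
D=np.hypot(Q[:,0]-p[0],Q[:,1]-p[1]); z0=p[2]-28
q=Q[(Q[:,2]>z0+6)&(Q[:,2]<z0+14)&(D<50)]; print(len(q),np.median(q,0).round(1),cv2.minEnclosingCircle(q[:,:2].astype(np.float32)))
A=np.c_[q[:,:2]-p[:2],np.ones(len(q))]; print(np.linalg.lstsq(A,q[:,2],rcond=None)[0])
E
```

```text
time_s: 31.5
eef_pos: [577.1, 325.4, 180.2]
ee_rot: [0.705, -0.704, 0.063, -0.062]
force: [-0.1, 0.4, -1.1]
grip_width: 0.311
[577.05992293 325.38950536 180.23381383] [-9.e-04  7.e-04 -1.e+00] [-0.13789644  0.40829052 -1.11638181] [ 0.02040145 -0.0396658  -0.00103154]
10350 [582.9 345.9 162.5] ((576.6394653320312, 325.7229919433594), 47.921817779541016)
[-1.76227473e-03 -2.88449706e-03  1.62530779e+02]
```

```bash
python3 -m handwheel '[{"delta_pos":[0,0.02,0],"twist":[0,0,0],"jaw":0},{"delta_pos":[0,0.04,0],"twist":[0,0,0],"jaw":0},{"delta_pos":[0,0.06,0],"twist":[0,0,0],"jaw":0},{"delta_pos":[0,0.07,0],"twist":[0,0,0],"jaw":0},{"delta_pos":[0,0.08,0],"twist":[0,0,0],"jaw":0},{"delta_pos":[0,0.09,0],"twist":[0,0,0],"jaw":0},{"delta_pos":[0,0.1,0],"twist":[0,0,0],"jaw":0},{"delta_pos":[0,0.1,0],"twist":[0,0,0],"jaw":0},{"delta_pos":[0,0.1,0],"twist":[0,0,0],"jaw":0},{"delta_pos":[0,0.1,0],"twist":[0,0,0],"jaw":0}]'
```

```text
time_s: 32.38
eef_pos: [577.2, 325.5, 180.1]
ee_rot: [0.705, -0.704, 0.062, -0.062]
force: [-2.5, -0.6, 6.2]
grip_width: 0.308
```

Contact: Fz is +6.2 N and TCP z is 180.1, as predicted for home. Releasing and retreating up.

```bash
python3 -m handwheel '[{"delta_pos":[0,0.05,0],"twist":[0,0,0],"jaw":0.4},{"delta_pos":[0,0.05,0],"twist":[0,0,0],"jaw":0.5},{"delta_pos":[0,0.05,0],"twist":[0,0,0],"jaw":0.7},{"delta_pos":[0,0.05,0],"twist":[0,0,0],"jaw":0.8},{"delta_pos":[0,0.05,0],"twist":[0,0,0],"jaw":0.8},{"delta_pos":[0,0.05,0],"twist":[0,0,0],"jaw":0.8},{"delta_pos":[0,-0.5,0],"twist":[0,0,0],"jaw":0.8},{"delta_pos":[0,-2,0],"twist":[0,0,0],"jaw":0.8},{"delta_pos":[0,-4,0],"twist":[0,0,0],"jaw":0.8},{"delta_pos":[0,-6.5,0],"twist":[0,0,0],"jaw":0.8}]'
python3 -m handwheel '[{"delta_pos":[0,-3,0],"twist":[0,0,0],"jaw":0.8},{"delta_pos":[0,-6,0],"twist":[0,0,0],"jaw":0.8},{"delta_pos":[0,-7,-2],"twist":[0,0,0],"jaw":0.8},{"delta_pos":[0,-7,-5],"twist":[0,0,0],"jaw":0.8},{"delta_pos":[0,-7,-8],"twist":[0,0,0],"jaw":0.8},{"delta_pos":[0,-7,-10],"twist":[0,0,0],"jaw":0.8},{"delta_pos":[0,-7,-10],"twist":[0,0,0],"jaw":0.8},{"delta_pos":[0,-7,-10],"twist":[0,0,0],"jaw":0.8},{"delta_pos":[0,-7,-10],"twist":[0,0,0],"jaw":0.8},{"delta_pos":[0,-7,-10],"twist":[0,0,0],"jaw":0.8}]'
python3 - <<'E'
from h import *
p,r,s=tool(); print(p,s["force"])
c=cam("wrist"); save(c["frame"],"w21.png"); P=cloud(c); Q=P.reshape(-1,3)
D=np.hypot(Q[:,0]-577,Q[:,1]-325.6)
for nm,lo,hi,rm in [("knobtop",209,218,20),("disc",158,167,55),("flange",88,97,65)]:
    q=Q[(Q[:,2]>lo)&(Q[:,2]<hi)&(D<rm)]
    if len(q)>5:
        A=np.c_[q[:,:2]-[577,325.6],np.ones(len(q))]
        print(nm,len(q),np.median(q,0).round(1),cv2.minEnclosingCircle(q[:,:2].astype(np.float32)),np.linalg.lstsq(A,q[:,2],rcond=None)[0])
c=cam("scene"); save(c["frame"],"s21.png")
E
```

```text
time_s: 33.22
eef_pos: [576.7, 325.1, 244.2]
ee_rot: [-0.704, 0.704, -0.064, 0.061]
force: [0.6, 0.2, -0.1]
grip_width: 0.801
time_s: 34.05
eef_pos: [559.6, 227.7, 314.1]
ee_rot: [0.705, -0.704, 0.063, -0.062]
force: [0.1, 0.0, -0.3]
grip_width: 0.796
[559.61885805 227.72406517 314.0728921 ] [ 0.09967381  0.01602866 -0.31685566]
knobtop 1205 [577.1 325.5 214.4] ((576.7365112304688, 325.7288513183594), 15.300543785095215) [5.17257720e-03 4.24360324e-03 2.14278075e+02]
disc 7143 [577.6 327.9 162.4] ((577.0517578125, 325.5792541503906), 48.01474380493164) [9.17997026e-04 1.16471759e-03 1.62423604e+02]
flange 705 [574.  280.4  92.3] ((577.5831909179688, 325.3233642578125), 59.62582015991211) [1.45964545e-03 1.68794062e-04 9.22570936e+01]
```

View pics/w21.png

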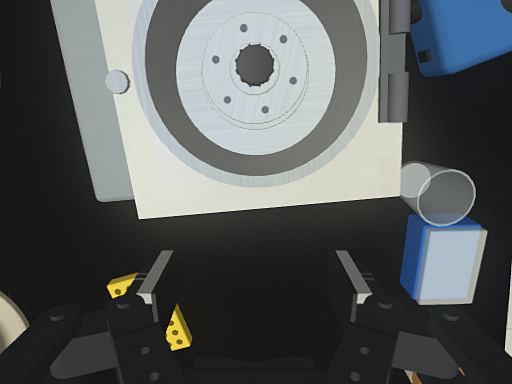

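View pics/s21.png

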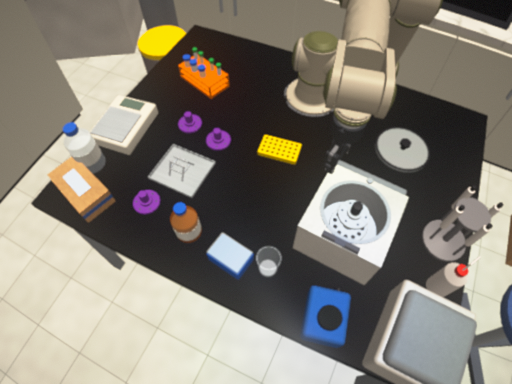

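The disc's top is at 162.4 (162 when home), the knob's top at 214.3 (214), and the flange's top at 92.3 (92). All are level to about 0.3° or better and concentric to 1 mm. The scene shows the bystanders at unchanged pixels and the gripper clear. Handing in.

```bash
python3 -c "
from rig import ctrl
print(ctrl.finish_job())"
```

```text
the job is handed in; nothing more can be done
None
```

The carrier is standing flange down over the mill's drive spigot, with the clamping cap face down on top of it. Both look fully home, and I handed the job in at about 34 s of the 72 s allowed. I lifted the carrier off the rails, stood it on the bench, regripped it from above and lowered it on to the seat. The cap went on the same way.

**Last checks (wrist camera):**

| Surface | Measured height (mm) | Height when home (mm) |
|---|---|---|
| Flange top | 92.3 | 92 |
| Cap disc top | 162.4 | 162 |
| Knob top | 214.3 | 214 |

- **Fit:** the disc and flange are level to about 0.1°, the knob top reads about 0.4°, and the parts are centred on each other to about 1 mm. The small height excess is the camera's usual bias.
- **Seating forces:** I felt contact at 5–8 N on both seats, and at the heights I expected.
- **Gripper:** it is open and clear of everything.
- **Bystanders:** they appear unmoved in the scene picture, by eye only.

**Disagreement:** the camera views differed by about 2 mm on where the mill's seat was in y. I used the close wrist view of the drive spigot. The seated carrier then measured about 1 mm from that centre, which is within the bore's play.

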